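Shim the lens mounting block and lock it with a hairpin clip

TASK

Thread the red-brown shim plate over both studs of the green mounting block, large hole over the thick stud, and lower it until it lies flat on the block. Then slide the hairpin clip through the cross hole of the thick stud until its sprung leg snaps around the stud, and let go of it there. Leave the other things on the bench where they are.

Things in the scene. Friction and masses are not known exactly. Their poses are not given: they have to be found in the camera images.
- block: Green block fixed to the bench, 40 (x) by 200 (y) by 30 mm high, origin at the centre of its underside, z up. Two upright steel studs on it: thick, 24 mm diameter, top 73.5 mm above the bench, at y = -62 mm; thin, 16 mm, top 68 mm above the bench, at y = +62 mm. Their top 14 and 12 mm taper to 10 and 6 mm diameter. Position and yaw vary.
- thick_seat (a point): Point on the axis of the thick stud, 34 mm above the bench (4 mm above the block's top): where the centre of the shim's large hole lies when the shim is home.
- thin_seat (a point): The same on the axis of the thin stud, for the shim's small hole.
- cross_hole (a point): Centre of the cross hole through the thick stud, on the stud's axis, 47.5 mm above the bench. The hole runs along the block's x axis, open at both ends, 11 mm wide (y) and 10 mm high (42.5 to 52.5 mm above the bench). The clip may enter from either end.
- shim: Loose flat red-brown laminate plate, 56 (x) by 190 (y) by 8 mm thick, about 130 g, origin at the centre of its underside. Holes on its long centre line: large, 27.5 mm diameter, at y = -62 mm; small, 19.5 mm, at y = +62 mm. It starts flat on a wooden rest, its underside 20 mm above the bench.
- rest: Fixed wooden rest that carries the shim: two battens 20 mm high, 20 mm wide (y), 70 mm long (x), centred at y = +72 and -72 mm, joined by a strip 24 mm wide and 4 mm high. Between the battens the shim's long edges are free, to be gripped across its 56 mm width. Origin at the centre of the underside, axes nearly as the shim's.
- large_hole (a point): Centre of the shim's large hole, at mid thickness.
- small_hole (a point): Centre of the shim's small hole, at mid thickness.
- clip: Loose hairpin clip lying flat, 145 g. Red grip 40 (x) by 24 (y) by 30 mm high, origin at the centre of its underside. Two steel wire legs point along +x, 15 mm above the underside: a straight one, 7 mm thick, at y = -5 mm, tip at x = 95.5 mm; at its +y side a sprung one, 6 mm thick, to x = 87 mm, with a throat at x = 70 mm and a flared tip.
- clip_pocket (a point): Point on the straight leg's axis, 56 mm ahead of the grip's centre, abreast of the pocket in the sprung leg; lies at cross_hole when the clip is home. The straight leg goes through the hole; the sprung leg passes outside the stud, is spread about 4 mm and springs back around it, for some 2 to 6 N of push. Let go, the clip may sag some 10 degrees.
- clip_tip (a point): Round tip of the clip's straight leg.
- canister: Brass screw-top canister, 80 mm diameter, 110 mm high, origin at the centre of its underside. Bystander.
- shade: White milk-glass lamp shade, 120 mm diameter, 112 mm high, origin at the centre of its underside. Bystander.
- gauge_case: Flat steel feeler-gauge case, 110 (x) by 30 by 18 mm, origin at the centre of its underside. Bystander.
- cleat: Bronze claw-shaped lens cleat, about 75 by 45 by 43 mm high, origin under its foot. Bystander.
- flashlight: Short aluminium flashlight lying along its x axis, 130 mm long, 36 mm high. Bystander.
- screwdriver: Screwdriver lying along its x axis, 190 mm long. Bystander.
There are look-alikes about, which are no part of the job. What is shaped like the clip but purple is not meant. Of the things that look like the shim, the smaller one is meant.

How it is judged:
By the outcome, as a careful person would: the job done as asked, in the order asked, and still so for the second after the job is handed in, with the robot touching nothing.
It also fails if it takes over 67 s, if anything falls off the work surface, if the arm or the gripper's body presses on something with over 40 N, if the wrist force passes 120 N, or if a joint passes its speed limit or range.

ROBOT

A 6-joint arm with a two-finger parallel gripper is mounted at the origin on the work surface. World frame = base frame: x ahead of the robot, y to its left, z up, the work surface at z = 0. Lengths are in m, angles in rad, forces in N, time in s.
With the tool pointing down it reaches from about 0.25 to 0.85 m from the base axis. Payload 12.5 kg.
Tool frame: the origin (TCP) lies at the very end of the fingers, on their centre line; the grasp point (between the pads) lies 19 mm behind it (env.grip_depth is the distance from the TCP to the grasp point, in m); y points along the fingers, x is the direction in which the jaws open and shut, and the axes are right-handed (so a half turn about y gives the same grasp; the last joint's range is limited). The gripper opens to 93 mm and grips with 3 to 60 N. Pads are 15 mm wide; open, the fingers measure 128 mm over their backs; the gripper's body (75 mm by 188 mm) begins 65 mm behind the grasp point.
Start: joints at [1.158, 0.351, 1.652, -0, 1.139, -0.085], TCP at [0.177, 0.521, 0.219] pointing down, gripper open.
Joint ranges: [-2.75, 2.75], [-0.79, 2.1], [0.01, 2.65], [-1.57, 4.71], [0.07, 3.14], [-2.87, 2.87]. Speed limits (rad/s): [2.22, 2.22, 2.79, 3.14, 3.14, 3.14].

INTERFACE

Orientations are given as a unit quaternion [w, x, y, z].
In Python, from bench import env, vision, find_in gives the robot as it stands.
- The arm moves only by the tool step_arm, never from a script. Its argument "targets" is a list of rows, each a list of 6 numbers: the shift along the tool's x, y, z in mm, then the turn, a rotation vector about the tool's x, y, z in rad. A call has 1 to 10 rows; each row shifts and turns the commanded pose from where the row before left it, along the tool's axes as they then stand; what a row does not reach is not made up. A row lasts 1/12 s, in which the tool goes at most 41.7 mm and 7.16 degrees, less where a joint would pass 70% of its speed; a pose out of reach is approached as far as the arm can. A call with a gripper value outside its range is refused whole. "gripper" is the finger opening in mm, from 0 to 93, set as the call begins (left out, the last holds). The fingers move at their own pace and stop on an object; "grip_force" is the grip in N (left out, the last holds). Time passes only in rows, so rows that do not move let the fingers close. It gives the time, the measured TCP pose, the force and the opening at its end, in the units of the state.
- env.get_obs(): the state, without advancing time (a new reading comes with each control period).
- vision.capture(name): name is "side" or "top"; returns a dict with "image" (384x512x3 uint8, red, green, blue), "z_map" (384x512 float32, m along the optical axis (not along the pixel's ray), 0 where there is no reading), "mtx" (3x3 intrinsics, pixels), "T" (4x4, takes a point from camera to world coordinates). Camera axes: x right, y up, looking along -z (the intrinsics and any distortion apply to the point x, -y, -z); pixel columns grow to the right and rows downward; lengths in m; the calibration is good to about 2 mm. A picture is of the moment at which its call begins.
- env.job_done(): hands the job in, once; it reports no verdict.
Trained networks look in a picture, given as the dict that the camera call returned (one of the last four; its "shot" number tells which), for a name from the list of things; names that differ only in an ending like _2 or _b are one class to them, and where a whole thing is asked for, a point or a joint stands for the part that bears it (a point fixed in the world has none). Each returns a list of dicts, best first, with "score" (0 to 1); they miss things now and then, are a little off and sometimes report something else, mostly with a low value. They report only what shows in the picture. A call takes as long as a camera call. They do not tell look-alikes from the thing itself.
- find_in(label, picture): "location" ([column, row] in pixels, amid what is visible of it).
The state is a dict: "time_s": time; "joint_positions": joint angles; "qd": joint speeds; "tau": joint torques, N m; "ee_pos": TCP position; "eef_rot": TCP orientation; "wrist_force": force on the tool from outside, world axes, zero at the start; "ft_torque": the same for the moment, N m; "grip_width": opening from 0.0 (shut) to 1.0 (fully open).
Only numpy, scipy, OpenCV 4.12 (cv2) and the standard library are available. Lean on these libraries where they do the work, as an engineer would, in place of code of your own. Each camera call takes 0.05 s, during which the arm holds its last target.

## Working session

There is one attempt and no reset: what is moved stays moved. The work goes in short steps, Python scripts to look and compute and a tool call to move; the robot and the scene stay as the last step left them, time stands still between calls to the robot, and variables do not carry over. Pictures are saved under pics/ and viewed, and the job is handed in when it is done.

Besides the shell and the picture viewer there is one more tool, called after "Request:" as name([rows], argument=value, ...), one row to a line, values as JSON. step_arm: Moves the arm, as the interface text tells. Its arguments: {"type":"object","properties":{"targets":{"type":"array","items":{"type":"array","items":{"type":"number"}}},"gripper":{"type":"number"},"grip_force":{"type":"number"}},"required":["targets"]}

```bash
ls; mkdir -p pics
python3 - <<'E'
from bench import env, vision, find_in
import cv2, numpy as np
o=env.get_obs(); print({k:np.round(v,3).tolist() for k,v in o.items()}, env.grip_depth)
for n in ["top","side"]:
    p=vision.capture(n)
    np.savez(f"{n}0.npz",**{k:p[k] for k in("image","z_map","mtx","T")})
    cv2.imwrite(f"pics/{n}0.png",cv2.resize(p["image"][:,:,::-1],(800,600)))
    print(n,p["mtx"].tolist(),np.round(p["T"],4).tolist(),p.keys())
    for l in ["block","thick_seat","thin_seat","cross_hole","shim","rest","large_hole","small_hole","clip","clip_pocket","clip_tip"]:
        print(l,[(np.round(d["location"],1).tolist(),round(d["score"],2)) for d in find_in(l,p)][:4])
E
```

```text
pics
{'time_s': 0.0, 'joint_positions': [1.158, 0.351, 1.652, 0.0, 1.139, -0.085], 'qd': [-0.0, -0.0, -0.001, 0.001, 0.001, 0.0], 'tau': [-0.002, -49.732, -28.526, 0.07, 0.026, -0.0], 'ee_pos': [0.177, 0.52, 0.218], 'eef_rot': [-0.575, 0.575, 0.411, -0.412], 'wrist_force': [-0.123, -0.073, -0.132], 'ft_torque': [0.049, 0.051, 0.033], 'grip_width': 1.002} 0.0188
top [[398.3439379810337, 0.0, 251.36273234297587], [0.0, 398.3439379810337, 186.47811573464887], [0.0, 0.0, 1.0]] [[0.0084, 0.989, -0.1477, 0.326], [-0.9999, 0.0099, 0.0098, 0.0233], [0.0111, 0.1476, 0.989, 1.178], [0.0, 0.0, 0.0, 1.0]] dict_keys(['image', 'z_map', 'mtx', 'T', 'shot'])
block [([273.0, 146.7], 0.97)]
thick_seat [([270.9, 150.9], 0.64)]
thin_seat [([270.7, 147.7], 0.8)]
cross_hole [([273.0, 150.2], 0.84)]
shim [([142.3, 294.6], 0.6)]
rest [([165.2, 160.4], 0.69), ([157.7, 183.0], 0.32)]
large_hole [([158.0, 185.1], 0.88), ([140.8, 291.9], 0.78), ([188.1, 90.7], 0.42)]
small_hole [([141.6, 291.9], 0.61), ([162.5, 184.6], 0.55)]
clip [([352.7, 178.7], 0.64), ([348.2, 228.8], 0.51), ([273.8, 150.6], 0.22)]
clip_poc
[... 314 characters left out ...]
2, 0.5648, 1.0617], [0.0, 0.0, 0.0, 1.0]] dict_keys(['image', 'z_map', 'mtx', 'T', 'shot'])
block [([238.3, 189.4], 0.81), ([163.3, 181.6], 0.44)]
thick_seat [([161.7, 184.5], 0.64), ([236.9, 191.0], 0.58)]
thin_seat [([238.0, 187.6], 0.55)]
cross_hole [([243.1, 191.7], 0.63)]
shim [([175.8, 223.8], 0.67), ([252.8, 289.9], 0.62)]
rest [([243.7, 189.7], 0.69), ([178.8, 225.8], 0.47)]
large_hole [([251.3, 291.8], 0.9), ([179.5, 225.3], 0.5)]
small_hole [([247.8, 288.0], 0.95), ([174.5, 226.8], 0.56)]
clip [([177.6, 225.1], 0.59), ([297.2, 168.3], 0.45), ([326.1, 181.1], 0.44)]
clip_pocket [([329.9, 186.0], 0.59), ([297.8, 170.9], 0.57)]
clip_tip [([297.5, 172.5], 0.45), ([177.6, 224.5], 0.35)]
```

View pics/top0.png

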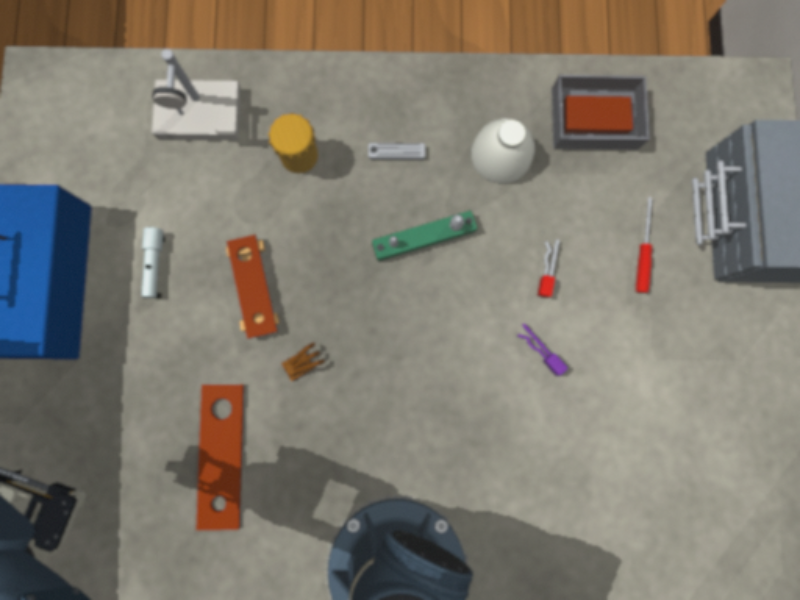

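View pics/side0.png

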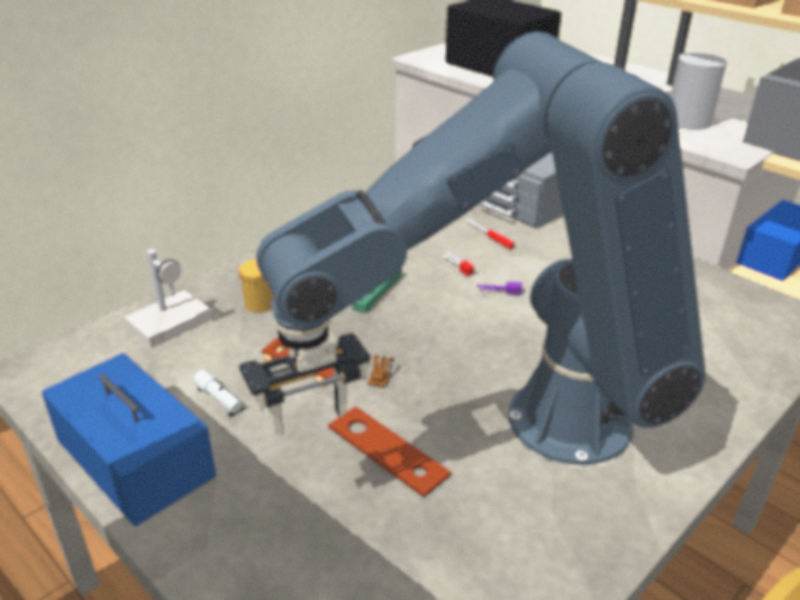

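The top view shows the small shim on its rest at about (252,287) in the 800x600 picture, the block at (427,235), the red clip at (549,268) and the purple look-alike at (545,350). The large plate at (222,455) is the other look-alike. Next I'll measure these.

```bash
cat > h.py <<'E'
import numpy as np, cv2
def load(f): 
    d=np.load(f); return {k:d[k] for k in d}
def grid(p):
    h,w=p["z_map"].shape
    u,v=np.meshgrid(np.arange(w),np.arange(h)); return u,v
def rays(p,u,v):
    K=p["mtx"]; x=(np.asarray(u,float)-K[0,2])/K[0,0]; y=(np.asarray(v,float)-K[1,2])/K[1,1]
    return np.stack([x,-y,-np.ones_like(x)],-1)
def cloud(p):
    u,v=grid(p); r=rays(p,u,v)*p["z_map"][...,None]
    return r@p["T"][:3,:3].T+p["T"][:3,3]
def onz(p,uv,z):
    uv=np.atleast_2d(uv); d=rays(p,uv[:,0],uv[:,1])@p["T"][:3,:3].T; o=p["T"][:3,3]
    return o+d*((z-o[2])/d[:,2])[:,None]
def proj(p,X):
    X=np.atleast_2d(X); c=(X-p["T"][:3,3])@p["T"][:3,:3]; K=p["mtx"]
    return np.stack([K[0,0]*c[:,0]/-c[:,2]+K[0,2],K[1,1]*-c[:,1]/-c[:,2]+K[1,2]],-1)
def crop(p,u0,v0,u1,v1,f,name):
    im=p["image"][v0:v1,u0:u1,::-1]
    cv2.imwrite(name,cv2.resize(im,None,fx=f,fy=f,interpolation=cv2.INTER_CUBIC))
E
python3 - <<'E'
from h import *
p=load("top0.npz")
C=cloud(p)
hsv=cv2.cvtColor(p["image"],cv2.COLOR_RGB2HSV)
H,S,V=[hsv[...,i].astype(int) for i in range(3)]
def reg(m,box):
    b=np.zeros_like(m); b[box[1]:box[3],box[0]:box[2]]=1; return (m&b).astype(bool)
for n,m,box,z in [("shim",((H<14)|(H>172))&(S>150),(140,145,185,220),.028),("block",(H>55)&(H<95)&(S>90),(230,125,315,175),.03),("clipgrip",((H<8)|(H>172))&(S>150),(335,140,370,195),.03),("bigshim",((H<14)|(H>172))&(S>150),(115,240,165,345),.008)]:
    M=reg(m.astype(bool),box); vs,us=np.nonzero(M)
    pts=onz(p,np.stack([us,vs],-1),z)[:,:2]*1000
    r=cv2.minAreaRect(pts.astype(np.float32)); print(n,len(us),r, cv2.boxPoints(r).round().tolist(),"cloud z",np.round(np.percentile(C[M][:,2],[5,50,95]),4))
crop(p,130,140,190,220,10,"pics/z_shim.png"); crop(p,230,125,315,175,9,"pics/z_block.png"); crop(p,325,145,375,245,6,"pics/z_clip.png")
E
```

```text
shim 1078 ((506.42803955078125, 276.52008056640625), (186.5692596435547, 56.252323150634766), 14.110566139221191) [[409.0, 281.0], [423.0, 227.0], [604.0, 272.0], [590.0, 327.0]] cloud z [0.0233 0.0271 0.0308]
block 660 ((606.3644409179688, -45.96692657470703), (38.84547805786133, 195.30914306640625), 17.719751358032227) [[558.0, 41.0], [618.0, -145.0], [655.0, -133.0], [595.0, 53.0]] cloud z [0.0247 0.0288 0.0323]
clipgrip 106 ((511.04742431640625, -274.8971862792969), (24.014036178588867, 38.94215774536133), 77.37169647216797) [[489.0, -282.0], [527.0, -291.0], [533.0, -267.0], [495.0, -259.0]] cloud z [0.0199 0.0286 0.0326]
bigshim 2191 ((194.32421875, 325.11468505859375), (252.3056640625, 75.4444351196289), 0.6103545427322388) [[68.0, 361.0], [69.0, 286.0], [321.0, 289.0], [320.0, 364.0]] cloud z [0.0067 0.0101 0.014 ]
```

View pics/z_shim.png

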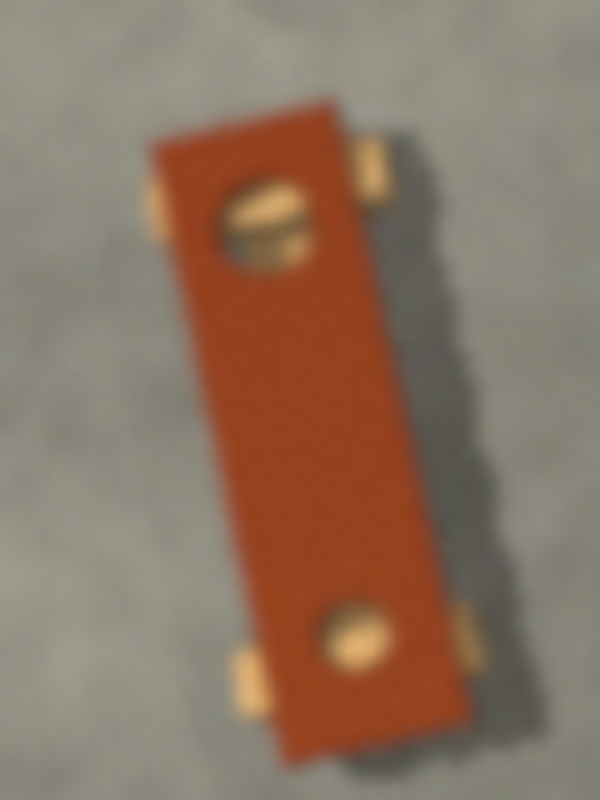

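View pics/z_block.png

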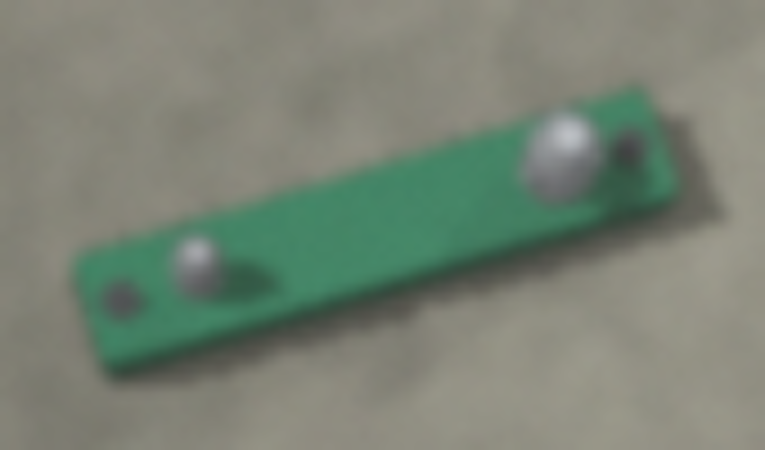

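View pics/z_clip.png

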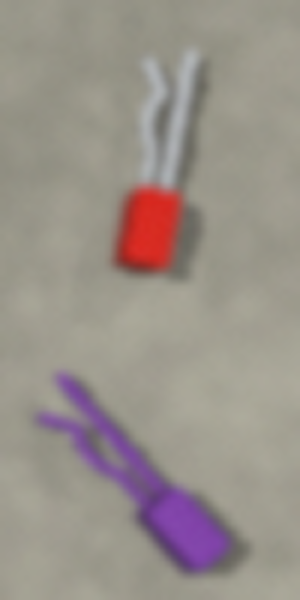

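The zoomed pictures show the shim's large hole at its far (+x) end and the thick stud at the right (-y) end of the block. The clip's straight leg is on its right. Now I'll refine the poses with silhouette fits.

```bash
cat > fit.py <<'E'
from h import *
from scipy.optimize import minimize
def sil(p,X,box,ss=8):
    uv=proj(p,X); hull=cv2.convexHull(uv.astype(np.float32))[:,0]
    u0,v0,u1,v1=box; im=np.zeros(((v1-v0)*ss,(u1-u0)*ss),np.uint8)
    q=((hull-[u0,v0]+.5)*ss-.5)
    cv2.fillPoly(im,[np.round(q*16).astype(np.int32)],255,shift=4)
    return cv2.resize(im,(u1-u0,v1-v0),interpolation=cv2.INTER_AREA)/255.
def boxpts(x,y,yaw,L,W,z0,z1):
    c,s=np.cos(yaw),np.sin(yaw)
    return np.array([[x+c*a-s*b,y+s*a+c*b,z] for a in(-W/2,W/2) for b in(-L/2,L/2) for z in(z0,z1)])
def fitbox(p,alpha,box,x0,L,W,z0,z1,blur=.8):
    u0,v0,u1,v1=box; A=alpha[v0:v1,u0:u1]
    def f(q):
        m=cv2.GaussianBlur(sil(p,boxpts(q[0],q[1],q[2],L,W,z0,z1),box),(0,0),blur); return ((m-A)**2).sum()
    r=minimize(f,x0,method="Nelder-Mead",options=dict(initial_simplex=np.array([x0]+[np.array(x0)+d for d in ([.006,0,0],[0,.006,0],[0,0,.05])]),xatol=1e-5,fatol=1e-4))
    return r.x,r.fun
def redalpha(p):
    I=p["image"].astype(float); r=(I[...,0]-I[...,1])/(I.sum(-1)+20); return np.clip(r/0.22,0,1)
def greenalpha(p):
    I=p["image"].astype(float); r=(I[...,1]-I[...,0])/(I.sum(-1)+20); return np.clip(r/0.22,0,1)
E
cat > m0.py <<'E'
from fit import *
p=load("top0.npz"); I=p["image"].astype(int)
print(I[180,160],I[150,275],I[180,351])
I=p["image"].astype(float)
rr=(I[...,0]-I[...,1])/(I.sum(-1)+20)
gg=(I[...,1]-I[...,0])/(I.sum(-1)+20)
print(np.round(rr[175:190:1,140:175:3],2)); print(np.round(gg[135:170:2,275],2))
E
python3 m0.py
```

```text
[149  67  32] [ 69 135 104] [215  43  34]
[[0.01 0.01 0.   0.13 0.31 0.32 0.32 0.31 0.3  0.31 0.03 0.01]
 [0.01 0.01 0.01 0.11 0.31 0.32 0.31 0.31 0.31 0.31 0.05 0.01]
 [0.01 0.01 0.   0.09 0.31 0.32 0.31 0.31 0.31 0.31 0.06 0.01]
 [0.01 0.   0.01 0.07 0.31 0.31 0.31 0.31 0.31 0.32 0.08 0.01]
 [0.   0.   0.01 0.05 0.31 0.31 0.31 0.32 0.31 0.31 0.11 0.  ]
 [0.   0.   0.01 0.05 0.31 0.32 0.32 0.31 0.31 0.32 0.15 0.01]
 [0.01 0.   0.   0.03 0.3  0.32 0.31 0.31 0.31 0.32 0.17 0.01]
 [0.   0.01 0.   0.02 0.3  0.31 0.32 0.32 0.31 0.32 0.2  0.01]
 [0.01 0.   0.   0.01 0.28 0.31 0.32 0.31 0.32 0.31 0.24 0.01]
 [0.01 0.01 0.01 0.01 0.25 0.31 0.31 0.31 0.32 0.32 0.26 0.  ]
 [0.   0.01 0.01 0.01 0.23 0.33 0.32 0.32 0.32 0.31 0.28 0.01]
 [0.01 0.   0.01 0.01 0.21 0.31 0.31 0.31 0.32 0.31 0.29 0.01]
 [0.01 0.01 0.01 0.   0.18 0.31 0.31 0.32 0.31 0.32 0.31 0.01]
 [0.01 0.   0.01 0.   0.15 0.31 0.31 0.31 0.31 0.32 0.31 0.03]
 [0.01 0.   0.   0.   0.12 0.32 0.31 0.31 0.31 0.31 0.3  0.04]]
[-0.   -0.   -0.    0.02  0.18  0.21  0.2   0.2   0.2   0.2   0.18  0.04
 -0.01 -0.   -0.01 -0.   -0.   -0.  ]
```

```bash
cat > m1.py <<'E'
from fit import *
import sys
p=load("top0.npz"); I=p["image"].astype(float); s=I.sum(-1)+20
ra=np.clip((I[...,0]-I[...,1])/s/.31,0,1); ga=np.clip((I[...,1]-I[...,0])/s/.19,0,1)
def close(a,k): return cv2.morphologyEx(a.astype(np.float32),cv2.MORPH_CLOSE,cv2.getStructuringElement(cv2.MORPH_ELLIPSE,(k,k)))
ra2=close(np.where(ra>.25,ra,0),13); ga2=close(ga,15)
a,e=fitbox(p,ra2,(135,145,190,220),[.506,.2765,np.radians(104.1)],.19,.056,.020,.028); print("shim",a[:2]*1000,np.degrees(a[2]),e)
b,e=fitbox(p,ga2,(230,125,315,175),[.606,-.046,np.radians(17.7)],.2,.04,0.0,.03); print("block",b[:2]*1000,np.degrees(b[2]),e)
b2,e=fitbox(p,ga2,(230,125,315,175),[.606,-.046,np.radians(17.7)],.2,.04,0.022,.03); print("block top only",b2[:2]*1000,np.degrees(b2[2]),e)
c,e=fitbox(p,ra,(338,170,362,195),[.511,-.275,np.radians(-12.6)],.024,.04,0.0,.03); print("clip",c[:2]*1000,np.degrees(c[2]),e)
# overlays
for n,q,L,W,z0,z1,box,f in [("shim",a,.19,.056,.02,.028,(130,140,190,220),10),("block",b,.2,.04,0,.03,(230,125,315,175),9),("clip",c,.024,.04,0,.03,(325,145,375,200),10)]:
    u0,v0,u1,v1=box; im=cv2.resize(p["image"][v0:v1,u0:u1,::-1],None,fx=f,fy=f,interpolation=cv2.INTER_CUBIC)
    T=lambda X:np.round((proj(p,X)-[u0,v0]+.5)*f).astype(int)
    for z in(z0,z1): 
        X=boxpts(*q,L,W,z,z+1e-9)[::2][[0,1,3,2]]; cv2.polylines(im,[T(X)],True,(255,255,0),1)
    cs,sn=np.cos(q[2]),np.sin(q[2]); R=np.array([[cs,-sn],[sn,cs]])
    W2=lambda x,y,z:np.r_[q[:2]+R@[x,y],z]
    t=np.linspace(0,6.28,60)
    def circ(y,r,z): cv2.polylines(im,[T(np.array([W2(r*np.cos(k),y+r*np.sin(k),z) for k in t]))],True,(0,0,255),1)
    if n=="shim": circ(-.062,.01375,.028);circ(.062,.00975,.028)
    if n=="block": circ(-.062,.005,.0735);circ(-.062,.012,.0595);circ(.062,.003,.068);circ(.062,.008,.056)
    if n=="clip": cv2.polylines(im,[T(np.array([W2(.02,-.005,.015),W2(.0955,-.005,.015)]))],False,(0,0,255),1)
    cv2.imwrite(f"pics/o_{n}.png",im)
C=cloud(p)
for n,bx in [("shade",(290,70,345,125)),("canister",(170,70,205,112)),("cleat",(178,218,214,245))]:
    q=C[bx[1]:bx[3],bx[0]:bx[2]].reshape(-1,3); q=q[q[:,2]>.025]; print(n,len(q),q.min(0).round(3),q.max(0).round(3))
E
python3 m1.py
```

```text
shim [507.08072872 277.37878435] 104.49771317114535 13.035911847225444
block [609.87133488 -47.18216307] 17.570164688592662 36.0994280463097
block top only [607.46377269 -46.71631617] 17.663400225615362 5.397203238037634
clip [ 513.70599198 -278.52502672] -11.810341272699542 5.6192012292144105
shade 1177 [ 0.326 -0.254  0.025] [0.832 0.023 1.178]
canister 850 [0.326 0.023 0.025] [0.814 0.242 1.178]
cleat 188 [0.326 0.023 0.025] [0.402 0.207 1.178]
```

```bash
python3 -c "
import cv2,numpy as np
a=[cv2.imread(f'pics/o_{n}.png') for n in('shim','block','clip')]
W=np.zeros((600,800,3),np.uint8)
s=cv2.resize(a[0],(360,480));W[:480,:360]=s
b=cv2.resize(a[2],(400,440));W[:440,380:780]=b
cv2.imwrite('pics/o_all.png',W)"
```

```text
(no output)
```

View pics/o_all.png

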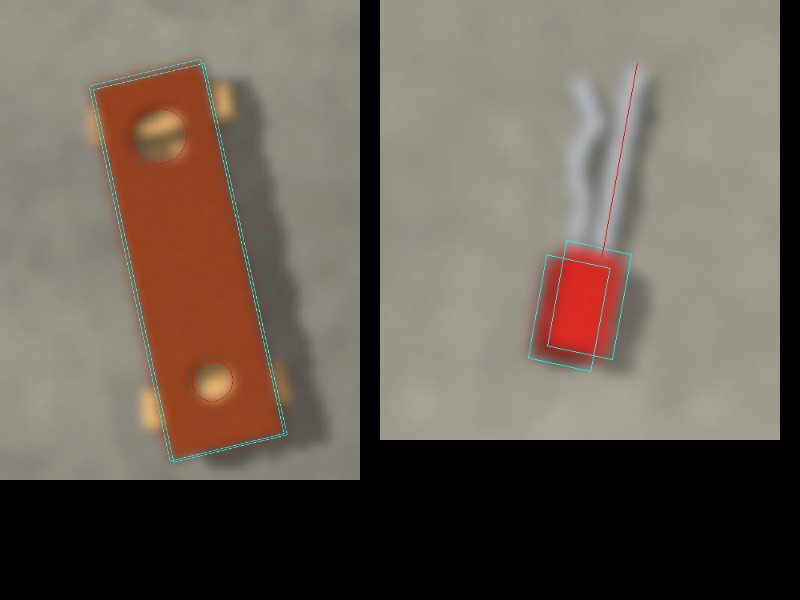

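View pics/o_block.png

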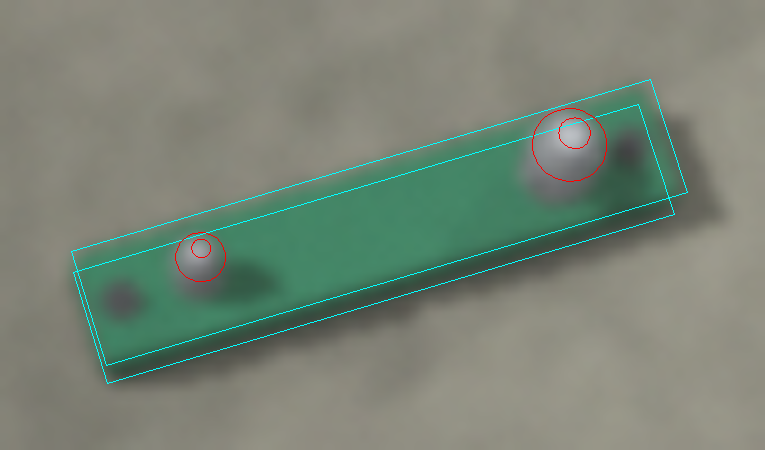

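```bash
cat > m2.py <<'E'
exec(open("m1.py").read().split("# overlays")[0])
b,e=fitbox(p,ga2,(230,125,315,175),[.606,-.046,np.radians(17.7)],.2,.04,0.0285,.03); print("block",b[:2]*1000,np.degrees(b[2]),e)
# stud tops: bright pixels
g=p["image"].min(-1).astype(float)
c,s=np.cos(b[2]),np.sin(b[2])
for y,z in((-.062,.0735),(.062,.068)):
    q=b[:2]+np.array([-s*y,c*y]); print("axis",q*1000, "pix of top",proj(p,[*q,z]))
for bx in((288,134,299,146),(247,148,258,158)):
    w=np.clip(g[bx[1]:bx[3],bx[0]:bx[2]]-150,0,None); u,v=np.meshgrid(np.arange(bx[0],bx[2]),np.arange(bx[1],bx[3])); print("bright",(w*u).sum()/w.sum(),(w*v).sum()/w.sum(), w.max())
# clip top-only grip and leg
c2,e=fitbox(p,np.where(p["image"][...,0]>170,ra,0),(338,170,362,195),[.511,-.275,np.radians(-12.6)],.024,.04,0.0285,.03); print("clip",c2[:2]*1000,np.degrees(c2[2]),e)
I=p["image"].astype(float); L=I.mean(-1)
for v in range(152,176): 
    print(v,L[v,340:362].round().astype(int).tolist())
C=cloud(p)
for n,bx in [("shade",(290,70,345,125)),("canister",(170,70,205,112))]:
    q=C[bx[1]:bx[3],bx[0]:bx[2]].reshape(-1,3); q=q[(q[:,2]>.04)&(q[:,2]<.3)]; print(n,len(q),q.min(0).round(3),q.max(0).round(3))
E
python3 m2.py
```

```text
shim [507.08072872 277.37878435] 104.49771317114535 13.035911847225444
block [609.87133488 -47.18216307] 17.570164688592662 36.0994280463097
block top only [607.46377269 -46.71631617] 17.663400225615362 5.397203238037634
clip [ 513.70599198 -278.52502672] -11.810341272699542 5.6192012292144105
block [606.73567144 -46.66323554] 17.652428678781444 3.9942191635537014
axis [ 625.53667445 -105.74387776] pix of top [[293.11811254 140.28812997]]
axis [587.93466843  12.41740669] pix of top [[251.623468   153.14331042]]
bright 292.60869565217394 139.6425120772947 34.0
bright 251.0 152.66666666666666 6.0
clip [ 513.53254085 -276.64937751] -12.713165166366933 11.098437433857427
152 [146, 146, 146, 145, 143, 143, 142, 142, 142, 141, 142, 143, 143, 142, 143, 145, 148, 149, 145, 142, 141, 141]
153 [144, 146, 144, 145, 142, 141, 141, 141, 143, 143, 146, 143, 143, 144, 144, 151, 162, 161, 148, 142, 139, 141]
154 [143, 144, 143, 144, 142, 141, 141, 141, 145, 153, 154, 146, 142, 143, 145, 157, 175, 169, 147, 136, 139, 142]
155 [141, 144, 143, 143, 142, 141, 141, 142, 152, 167, 169, 150, 139, 142, 147,
[... 1745 characters left out ...]
 146, 146, 146]
171 [154, 153, 151, 147, 146, 146, 147, 147, 152, 166, 164, 141, 150, 171, 152, 118, 108, 122, 140, 146, 147, 147]
172 [152, 151, 149, 147, 146, 148, 149, 150, 158, 173, 164, 144, 159, 170, 145, 112, 113, 131, 144, 148, 148, 150]
173 [150, 150, 149, 148, 147, 148, 151, 151, 161, 173, 159, 147, 166, 169, 135, 108, 116, 136, 146, 148, 149, 148]
174 [147, 149, 148, 148, 146, 149, 151, 150, 159, 167, 151, 148, 170, 166, 130, 110, 123, 139, 147, 147, 148, 148]
175 [145, 147, 148, 146, 146, 145, 145, 143, 147, 150, 138, 142, 164, 157, 125, 116, 133, 144, 147, 148, 148, 147]
shade 1067 [ 0.722 -0.253  0.04 ] [ 0.832 -0.143  0.116]
canister 801 [0.73  0.158 0.04 ] [0.814 0.242 0.115]
```

```bash
cat > pl.py <<'E'
import numpy as np
from scipy.spatial.transform import Rotation as Rn
def pose():
    from bench import env
    o=env.get_obs(); q=o["eef_rot"]; return o,np.array(o["ee_pos"])*1000,Rn.from_quat([q[1],q[2],q[3],q[0]]).as_matrix()
def plan(target,yaw_deg=None,P=None,R=None):
    if P is None: o,P,R=pose()
    # desired: y down, x along yaw
    out=[]
    if yaw_deg is not None:
        a=np.radians(yaw_deg); x=np.array([np.cos(a),np.sin(a),0]); y=np.array([0,0,-1.]); R2=np.stack([x,y,np.cross(x,y)],1)
    else: R2=R
    rv=Rn.from_matrix(R.T@R2).as_rotvec(); d=np.array(target)-P
    print("pos",P.round(1),"xyaw",round(np.degrees(np.arctan2(R[1,0],R[0,0])),2),"ydir",R[:,1].round(4))
    print("world d",d.round(1),"shift old frame",(R.T@d).round(1),"| turn rv",rv.round(4),"| shift in new frame",(R2.T@d).round(1))
E
python3 - <<'E'
from pl import *
from h import *
o,P,R=pose(); print(R.round(3))
plan([507,277.4,80],104.5); plan([507,277.4,80],-75.5)
p=load("top0.npz")
a=onz(p,[[355.7,156],[352.6,173],[350,184]],.015)*1000; print(a, np.degrees(np.arctan2(a[0,1]-a[1,1],a[0,0]-a[1,0])))
E
```

```text
[[ 0.322  0.    -0.947]
 [ 0.947  0.     0.322]
 [ 0.    -1.    -0.   ]]
pos [177.1 520.7 218.6] xyaw 71.22 ydir [ 0.  0. -1.]
world d [ 329.9 -243.3 -138.6] shift old frame [-124.1  138.6 -390.7] | turn rv [ 0.     -0.5809  0.    ] | shift in new frame [-318.2  138.6 -258.5]
pos [177.1 520.7 218.6] xyaw 71.22 ydir [ 0.  0. -1.]
world d [ 329.9 -243.3 -138.6] shift old frame [-124.1  138.6 -390.7] | turn rv [-0.      2.5607  0.    ] | shift in new frame [318.2 138.6 258.5]
[[ 595.11570671 -299.90294422   15.        ]
 [ 543.25740086 -289.07797834   15.        ]
 [ 510.04241279 -280.38295791   15.        ]] -11.79068500183943
```

Request:
step_arm([
  [0,0,0,0,-0.097,0],
  [0,0,0,0,-0.097,0],
  [0,0,0,0,-0.097,0],
  [0,0,0,0,-0.097,0],
  [0,0,0,0,-0.097,0],
  [0,0,0,0,-0.096,0],
  [-26,0,-21,0,0,0],
  [-26,0,-21,0,0,0],
  [-26,0,-21,0,0,0],
  [-26,0,-21,0,0,0],
], gripper=93, grip_force=40)

```text
time_s: 2.03
ee_pos: [0.2853, 0.4401, 0.2187]
eef_rot: [-0.433, 0.433, 0.559, -0.559]
wrist_force: [0.4, 0.9, 1.4]
grip_width: 0.995
```

Request:
step_arm([
  [-27,0,-22,0,0,0],
  [-27,0,-22,0,0,0],
  [-27,0,-22,0,0,0],
  [-27,0,-22,0,0,0],
  [-27,0,-22,0,0,0],
  [-27,0,-22,0,0,0],
  [-27,0,-22,0,0,0],
  [-25,0,-20,0,0,0],
  [0,0,0,0,0,0],
])

```text
time_s: 2.78
ee_pos: [0.5101, 0.2744, 0.2185]
eef_rot: [-0.433, 0.434, 0.558, -0.558]
wrist_force: [-1.0, -0.1, -0.4]
grip_width: 1.0
```

Run:
```python
from pl import *
plan([507,277.4,70],104.5)
```

```text
pos [510.1 274.4 218.5] xyaw 104.31 ydir [ 1.2e-03 -5.0e-04 -1.0e+00]
world d [  -3.1    3.  -148.5] shift old frame [  3.8 148.5   2.4] | turn rv [ 0.0011 -0.0034 -0.0008] | shift in new frame [  3.7 148.5   2.2]
```

Request:
step_arm([
  [3.7,25,2.2,0,-0.003,0],
  [0,30,0,0,0,0],
  [0,30,0,0,0,0],
  [0,30,0,0,0,0],
  [0,30,0,0,0,0],
  [0,30,0,0,0,0],
  [0,20,0,0,0,0],
  [0,10,0,0,0,0],
  [0,7.5,0,0,0,0],
  [0,0,0,0,0,0],
])

```text
time_s: 3.62
ee_pos: [0.5031, 0.2805, 0.0055]
eef_rot: [0.432, -0.432, -0.559, 0.56]
wrist_force: [0.0, -0.8, -0.4]
grip_width: 1.003
```

```bash
cat > snap.py <<'E'
import sys
from bench import env,vision
from h import *
from pl import pose
for n in sys.argv[2:]:
    p=vision.capture(n); np.savez(f"{n}{sys.argv[1]}.npz",**{k:p[k] for k in("image","z_map","mtx","T")})
    cv2.imwrite(f"pics/{n}{sys.argv[1]}.png",cv2.resize(p["image"][:,:,::-1],(800,600)))
E
python3 snap.py 1 top side
python3 - <<'E'
from pl import *
plan([507,277.4,6],104.5); print(pose()[0]["wrist_force"])
E
```

```text
pos [504.  280.9   7.1] xyaw 104.69 ydir [ 1.3e-03  6.0e-04 -1.0e+00]
world d [ 3.  -3.5 -1.1] shift old frame [-4.1  1.1 -2. ] | turn rv [0.0014 0.0033 0.0003] | shift in new frame [-4.1  1.1 -2.1]
[0.45297592 0.69316481 0.01677556]
```

View pics/side1.png

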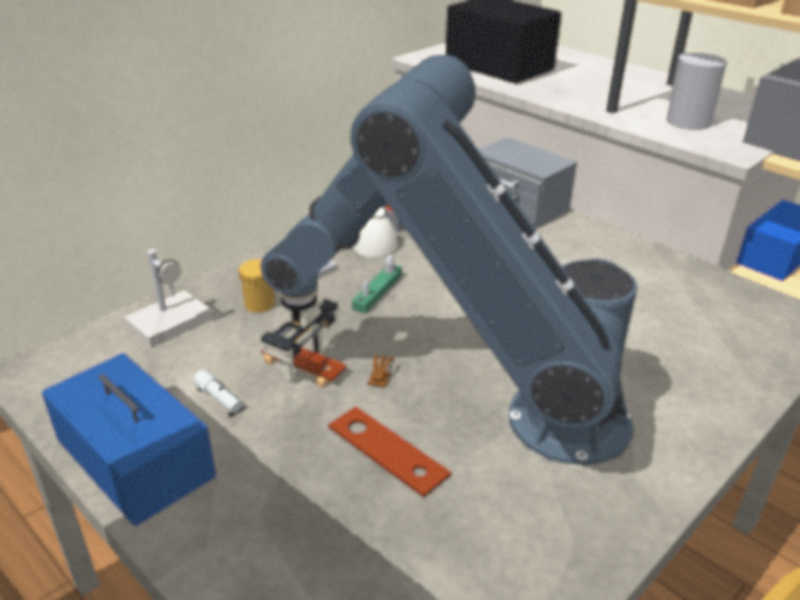

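Request:
step_arm([
  [-4,0.5,-2,0,0.003,0],
  [0,0,0,0,0,0],
  [0,0,0,0,0,0],
])

```text
time_s: 3.97
ee_pos: [0.507, 0.2771, 0.0065]
eef_rot: [-0.433, 0.433, 0.559, -0.559]
wrist_force: [0.3, 0.7, -0.0]
grip_width: 1.0
```

Run:
```python
from pl import *
plan([507,277.4,6],104.5); plan([507,277.4,6],104.5)
```

```text
pos [507.  277.1   6.5] xyaw 104.48 ydir [ 1.3e-03  5.0e-04 -1.0e+00]
world d [ 0.   0.3 -0.5] shift old frame [ 0.3  0.5 -0.1] | turn rv [ 0.0014 -0.0003  0.0002] | shift in new frame [ 0.3  0.5 -0.1]
pos [507.  277.1   6.5] xyaw 104.48 ydir [ 1.3e-03  5.0e-04 -1.0e+00]
world d [ 0.   0.3 -0.5] shift old frame [ 0.3  0.5 -0.1] | turn rv [ 0.0014 -0.0003  0.0002] | shift in new frame [ 0.3  0.5 -0.1]
```

Request:
step_arm([
  [0,0,0,0,0,0],
  [0,0,0,0,0,0],
  [0,0,0,0,0,0],
  [0,0,0,0,0,0],
  [0,0,0,0,0,0],
  [0,0,0,0,0,0],
  [0,0,0,0,0,0],
  [0,0,0,0,0,0],
], gripper=45, grip_force=35)

```text
time_s: 4.63
ee_pos: [0.5063, 0.2771, 0.0056]
eef_rot: [0.433, -0.433, -0.559, 0.559]
wrist_force: [0.6, -0.7, 0.5]
grip_width: 0.598
```

Request:
step_arm([
  [0,-5,0,0,0,0],
  [0,-12,0,0,0,0],
  [0,-20,0,0,0,0],
  [0,-25,0,0,0,0],
  [0,-25,0,0,0,0],
  [0,-25,0,0,0,0],
  [0,-15,0,0,0,0],
  [0,-5,0,0,0,0],
  [0,0,0,0,0,0],
  [0,0,0,0,0,0],
])

```text
time_s: 5.47
ee_pos: [0.506, 0.277, 0.1373]
eef_rot: [0.433, -0.433, -0.559, 0.559]
wrist_force: [-0.4, 0.3, -1.6]
grip_width: 0.598
```

```bash
python3 snap.py 2 top
python3 - <<'E'
from pl import *
plan([606.7,-46.7,138],17.65); print(pose()[0]["grip_width"])
E
```

```text
pos [505.8 276.9 136.7] xyaw 104.5 ydir [-1.4e-03 -6.0e-04 -1.0e+00]
world d [ 100.9 -323.6    1.3] shift old frame [-338.5   -1.2  -16.6] | turn rv [-1.0000e-03  1.5159e+00 -1.3000e-03] | shift in new frame [  -2.    -1.3 -338.9]
0.5971535396324736
```

View pics/top2.png

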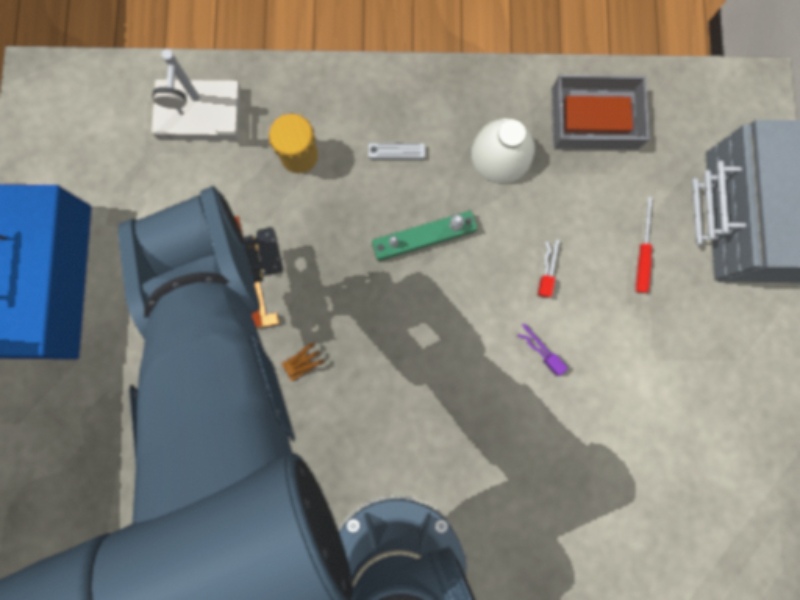

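Request:
step_arm([
  [0,-1,0,0,0.08,0],
  [0,0,0,0,0.11,0],
  [0,0,0,0,0.11,0],
  [0,0,0,0,0.11,0],
  [0,0,0,0,0.11,0],
  [0,0,0,0,0.11,0],
  [0,0,0,0,0.11,0],
  [0,0,0,0,0.11,0],
  [0,0,0,0,0.11,0],
  [0,0,0,0,0.11,0],
])

```text
time_s: 6.35
ee_pos: [0.5058, 0.2769, 0.1372]
eef_rot: [-0.658, 0.658, 0.258, -0.259]
wrist_force: [-0.2, -0.2, -1.0]
grip_width: 0.6
```

Request:
step_arm([
  [0,0,0,0,0.11,0],
  [0,0,0,0,0.11,0],
  [0,0,0,0,0.11,0],
  [0,0,0,0,0.08,0],
  [0,0,0,0,0.036,0],
  [0,0,-15,0,0,0],
  [0,0,-30,0,0,0],
  [0,0,-35,0,0,0],
  [0,0,-35,0,0,0],
  [0,0,-35,0,0,0],
])

```text
time_s: 7.18
ee_pos: [0.5514, 0.1327, 0.1373]
eef_rot: [-0.699, 0.699, 0.108, -0.109]
wrist_force: [1.2, 1.0, -1.6]
grip_width: 0.597
```

Request:
step_arm([
  [0,0,-35,0,0,0],
  [0,0,-35,0,0,0],
  [0,0,-35,0,0,0],
  [0,0,-35,0,0,0],
  [0,0,-30,0,0,0],
  [0,0,-15,0,0,0],
  [-2,0,-4,0,0,0],
  [0,0,0,0,0,0],
  [0,0,0,0,0,0],
  [0,0,0,0,0,0],
])

```text
time_s: 8.02
ee_pos: [0.6068, -0.045, 0.1384]
eef_rot: [0.699, -0.699, -0.109, 0.109]
wrist_force: [0.7, 1.1, -1.1]
grip_width: 0.599
```

```bash
python3 snap.py 3 top side
python3 - <<'E'
from pl import *
plan([606.7,-46.7,138],17.65); print(pose()[0]["grip_width"])
E
```

```text
pos [607.1 -45.2 138.7] xyaw 17.73 ydir [-1.e-04  1.e-04 -1.e+00]
world d [-0.4 -1.5 -0.7] shift old frame [-0.8  0.7 -1.3] | turn rv [-0.0002  0.0014 -0.0001] | shift in new frame [-0.8  0.7 -1.3]
0.5961675424076004
```

View pics/top3.png

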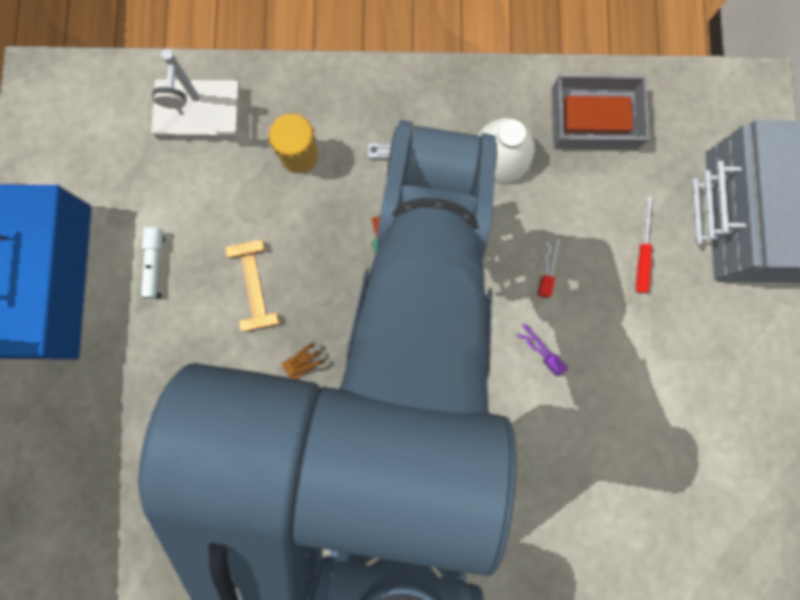

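View pics/side3.png

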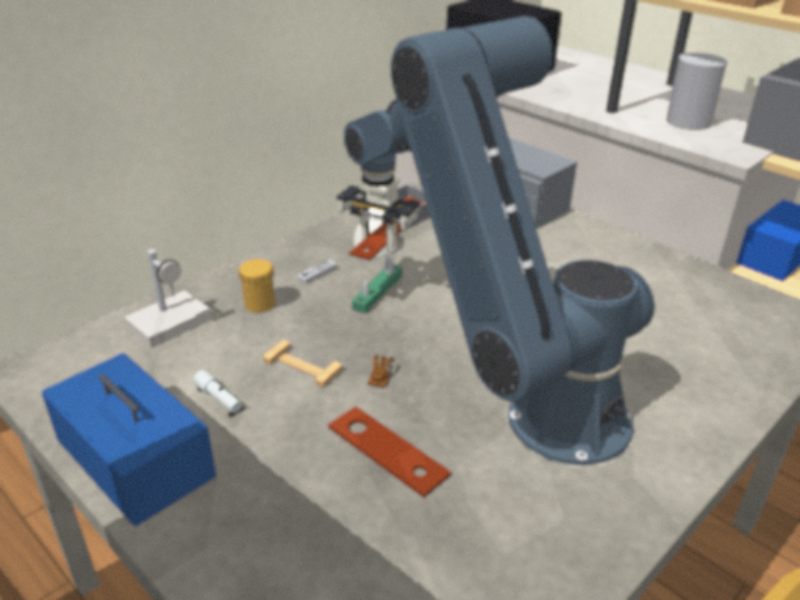

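```bash
cat > ov.py <<'E'
import sys
from fit import *
def overlay(p,items,box,f,name):
    u0,v0,u1,v1=box; im=cv2.resize(p["image"][v0:v1,u0:u1,::-1],None,fx=f,fy=f,interpolation=cv2.INTER_CUBIC)
    T=lambda X:np.round((proj(p,X)-[u0,v0]+.5)*f).astype(int)
    for kind,q,z0 in items:
        cs,sn=np.cos(q[2]),np.sin(q[2]); R=np.array([[cs,-sn],[sn,cs]]); t=np.linspace(0,6.28,60)
        W2=lambda x,y,z:np.r_[np.array(q[:2])+R@[x,y],z]
        circ=lambda y,r,z: cv2.polylines(im,[T(np.array([W2(r*np.cos(k),y+r*np.sin(k),z) for k in t]))],True,(0,0,255),1)
        L,W,h=(.19,.056,.008) if kind=="shim" else (.2,.04,.03)
        for z in (z0,z0+h): cv2.polylines(im,[T(np.array([W2(a*W/2,b*L/2,z) for a,b in((1,1),(1,-1),(-1,-1),(-1,1))]))],True,(255,255,0),1)
        if kind=="shim": circ(-.062,.01375,z0+h);circ(.062,.00975,z0+h)
        else: circ(-.062,.005,.0735);circ(-.062,.012,.0595);circ(.062,.003,.068);circ(.062,.008,.056)
    cv2.imwrite(name,im)
E
python3 - <<'E'
from ov import *
yaw=np.radians(17.7)
overlay(load("side3.npz"),[("shim",(.607,-.0452,yaw),.1525),("block",(.6067,-.0467,yaw),0)],(215,105,285,205),6,"pics/ov3.png")
overlay(load("side0.npz"),[("shim",(.5071,.2774,np.radians(104.5)),.02)],(150,180,230,250),8,"pics/ov3s.png")
overlay(load("side1.npz"),[("block",(.6067,-.0467,yaw),0),("shim",(.5071,.2774,np.radians(104.5)),.02)],(150,150,270,250),6,"pics/ov3b.png")
E
```

```text
(no output)
```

View pics/ov3.png

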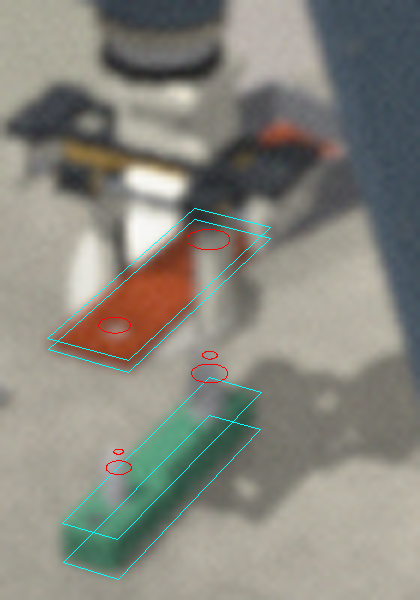

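View pics/ov3b.png

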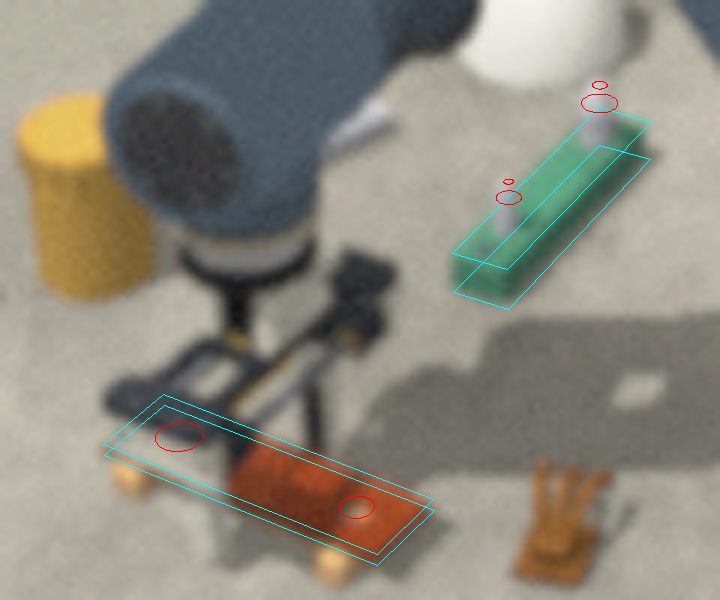

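```bash
cat > m3.py <<'E'
from fit import *
def alphas(p):
    I=p["image"].astype(float); s=I.sum(-1)+20
    return np.clip((I[...,0]-I[...,1])/s/.31,0,1),np.clip((I[...,1]-I[...,0])/s/.17,0,1)
p1=load("side1.npz"); p3=load("side3.npz")
ra,ga=alphas(p1); k=cv2.getStructuringElement(cv2.MORPH_ELLIPSE,(11,11))
ga=cv2.morphologyEx(ga.astype(np.float32),cv2.MORPH_CLOSE,k)
for pp,n in((p1,"side1"),):
    b,e=fitbox(pp,ga,(215,155,270,210),[.6067,-.0467,np.radians(17.65)],.2,.04,0,.03); print("block side",b[:2]*1000,np.degrees(b[2]),e)
yaw=np.radians(17.65); c,s=np.cos(yaw),np.sin(yaw)
def fitpart(p,alpha,box,L,W,z0,z1,x0,weight=None):
    u0,v0,u1,v1=box; A=alpha[v0:v1,u0:u1]
    def f(q):
        x,y=x0[0]+c*q[0]-s*q[1],x0[1]+s*q[0]+c*q[1]
        m=cv2.GaussianBlur(sil(p,boxpts(x,y,yaw,L,W,z0,z1),(u0-20,v0-20,u1+20,v1+20)),(0,0),.8)[20:-20,20:-20]; return ((m-A)**2).sum()
    r=minimize(f,[0,0],method="Nelder-Mead",options=dict(initial_simplex=[[0,0],[.006,0],[0,.006]])); return r.x*1000,r.fun
ra,_=alphas(p3); ra=cv2.morphologyEx(ra.astype(np.float32),cv2.MORPH_CLOSE,cv2.getStructuringElement(cv2.MORPH_ELLIPSE,(7,7)))
ra=np.clip(ra*1.0,0,1)
print(np.round(ra[150:172:2,220:252:2],1))
for bx in((218,148,246,172),(218,152,246,172),(218,152,242,172)):
    for zz in(.1505,.1525):print("shim offset (shim x,y) from TCP-centred",fitpart(p3,ra,bx,.19,.056,zz,zz+.008,(.607,-.0452)))
_,ga=alphas(p1); ga=cv2.morphologyEx(ga.astype(np.float32),cv2.MORPH_CLOSE,k)
print("block offset",fitpart(p1,ga,(215,155,270,210),.2,.04,0,.03,(.6067,-.0467)))
E
python3 m3.py
```

```text
block side [609.65282493 -46.5199517 ] 19.885459029105018 59.51413485378088
[[0.1 0.  0.  0.  0.  0.  0.  0.1 0.6 0.8 0.9 0.9 0.9 0.7 0.2 0.1]
 [0.  0.  0.  0.  0.  0.  0.1 0.4 1.  1.  1.  1.  1.  0.7 0.1 0. ]
 [0.  0.  0.  0.  0.  0.1 0.4 0.9 1.  1.  1.  1.  1.  0.7 0.1 0. ]
 [0.  0.  0.  0.  0.1 0.5 1.  1.  1.  1.  1.  1.  0.9 0.4 0.  0. ]
 [0.  0.  0.  0.2 0.6 1.  1.  1.  1.  1.  1.  0.9 0.4 0.1 0.  0. ]
 [0.  0.  0.3 0.8 1.  1.  1.  1.  1.  1.  0.9 0.4 0.1 0.  0.  0. ]
 [0.  0.1 0.4 0.8 0.9 1.  1.  1.  1.  1.  0.4 0.  0.  0.  0.  0. ]
 [0.  0.  0.1 0.1 0.2 0.5 0.7 0.9 0.8 0.4 0.1 0.  0.  0.  0.  0. ]
 [0.  0.  0.  0.  0.  0.1 0.1 0.2 0.2 0.1 0.  0.  0.  0.  0.  0. ]
 [0.  0.  0.  0.  0.  0.  0.  0.  0.1 0.1 0.  0.  0.  0.  0.  0. ]
 [0.  0.  0.  0.  0.  0.  0.  0.  0.  0.  0.  0.  0.  0.  0.  0. ]]
shim offset (shim x,y) from TCP-centred (array([-0.5222168 , -9.26403809]), np.float64(9.464882856066865))
shim offset (shim x,y) from TCP-centred (array([-2.25292969, -7.05908203]), np.float64(9.593505869024673))
shim offset (shim x,y) from TCP-centred (array([-0.26953125, -8.83007813]), np.float64(7.639425443899523))
shim offset (shim x,y) from TCP-centred (array([-1.30078125, -6.73242187]), np.float64(7.719799112096548))
shim offset (shim x,y) from TCP-centred (array([-2.0859375 , -9.01171875]), np.float64(4.819612636883953))
shim offset (shim x,y) from TCP-centred (array([-4.6875, -6.375 ]), np.float64(5.036289603982546))
block offset (array([3. , 1.5]), np.float64(62.020431911859674))
```

Run:
```python
from ov import *
yaw=np.radians(17.7)
it=[("shim",(.607,-.0452,yaw),.1525),("block",(.6067,-.0467,yaw),0)]
overlay(load("side3.npz"),it,(215,130,260,175),16,"pics/ov3c.png")
overlay(load("top3.npz"),it,(225,125,255,165),15,"pics/ov3t.png")
```

```text
(no output)
```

View pics/ov3c.png

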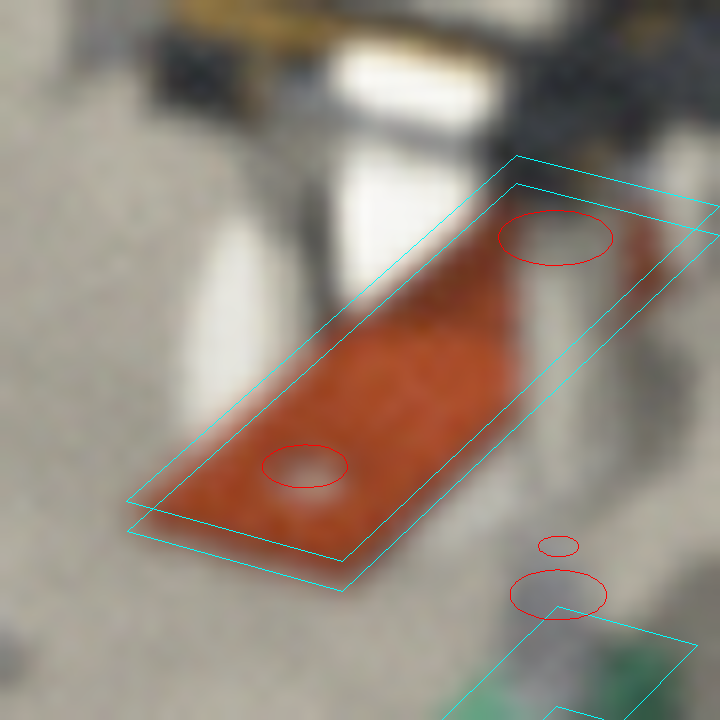

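View pics/ov3t.png

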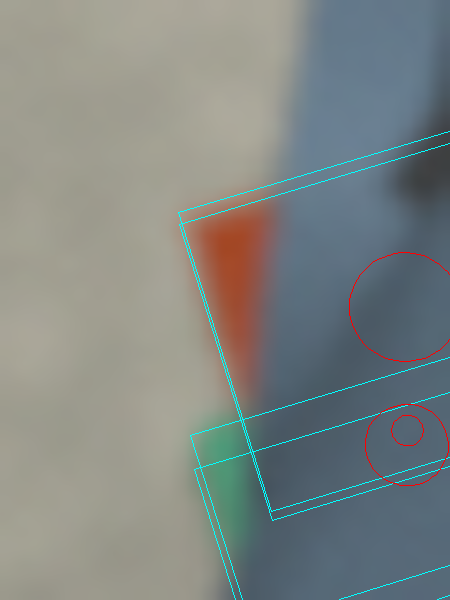

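Both cameras show the shim centred on the TCP. The side view has a common shift of about 1 px on both shim and block, and the top view agrees to within about 0.3 px. I'll correct slightly and lower it.

Request:
step_arm([
  [-0.8,5,-1.3,0,0.001,0],
  [0,15,0,0,0,0],
  [0,20,0,0,0,0],
  [0,20,0,0,0,0],
  [0,8,0,0,0,0],
  [0,2,0,0,0,0],
  [0,0,0,0,0,0],
  [0,0,0,0,0,0],
])

```text
time_s: 8.78
ee_pos: [0.6074, -0.048, 0.0696]
eef_rot: [-0.699, 0.699, 0.109, -0.108]
wrist_force: [-0.3, 0.2, -1.7]
grip_width: 0.597
```

```bash
python3 snap.py 4 top side
python3 - <<'E'
from pl import *
plan([606.7,-46.7,68],17.65); o=pose()[0];print(o["grip_width"],o["wrist_force"],o["ft_torque"])
from ov import *
yaw=np.radians(17.65)
P=pose()[1]/1000
it=[("shim",(P[0],P[1],yaw),P[2]+.014),("block",(.6067,-.0467,yaw),0)]
overlay(load("side4.npz"),it,(210,125,275,205),9,"pics/ov4.png")
overlay(load("top4.npz"),it,(225,125,255,165),15,"pics/ov4t.png")
E
```

```text
pos [607.5 -48.   69.7] xyaw 17.6 ydir [ 1.8e-03 -3.0e-04 -1.0e+00]
world d [-0.8  1.3 -1.7] shift old frame [-0.4  1.7  1.5] | turn rv [ 0.0008 -0.0009  0.0016] | shift in new frame [-0.4  1.7  1.5]
0.5964002866917827 [-0.59755968 -0.32423915 -1.89877357] [-0.04791905  0.09019386  0.05408514]
```

View pics/ov4.png

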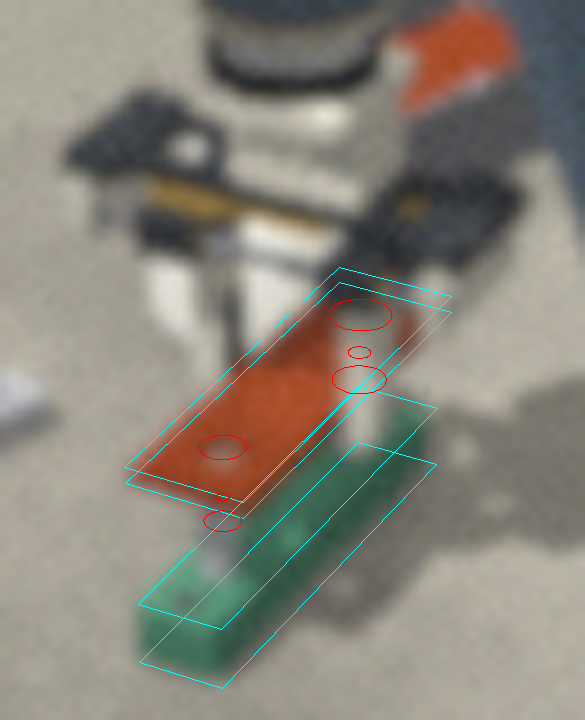

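View pics/ov4t.png

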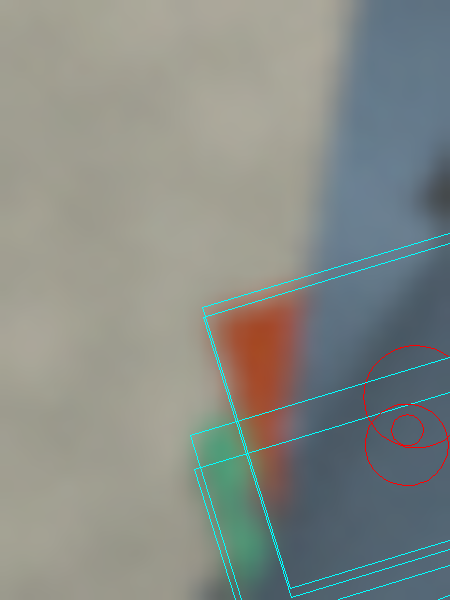

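Request:
step_arm([
  [-0.4,4,1.2,0,0,0],
  [0,4,0,0,0,0],
  [0,4,0,0,0,0],
  [0,4,0,0,0,0],
  [0,2,0,0,0,0],
  [0,0,0,0,0,0],
  [0,0,0,0,0,0],
])

```text
time_s: 9.47
ee_pos: [0.6062, -0.047, 0.0506]
eef_rot: [-0.699, 0.699, 0.108, -0.108]
wrist_force: [0.7, -0.2, -0.8]
grip_width: 0.599
```

Run:
```python
from pl import *
for i in range(2):
    plan([606.7,-46.7,50],17.65); o=pose()[0];print(o["grip_width"],o["wrist_force"],o["ft_torque"])
```

```text
pos [606.2 -47.   50.6] xyaw 17.59 ydir [ 1.e-04 -0.e+00 -1.e+00]
world d [ 0.5  0.3 -0.6] shift old frame [0.5 0.6 0.1] | turn rv [ 0.     -0.001   0.0001] | shift in new frame [0.5 0.6 0.1]
0.5993718439207414 [ 0.74016548 -0.17798877 -0.84292611] [ 0.00752628 -0.10293644  0.06611477]
pos [606.2 -47.   50.6] xyaw 17.59 ydir [ 1.e-04 -0.e+00 -1.e+00]
world d [ 0.5  0.3 -0.6] shift old frame [0.5 0.6 0.1] | turn rv [ 0.     -0.001   0.0001] | shift in new frame [0.5 0.6 0.1]
0.5993718439207414 [ 0.74016548 -0.17798877 -0.84292611] [ 0.00752628 -0.10293644  0.06611477]
```

Request:
step_arm([
  [0.3,2,0,0,0,0],
  [0,2,0,0,0,0],
  [0,2,0,0,0,0],
  [0,2,0,0,0,0],
  [0,2,0,0,0,0],
  [0,0,0,0,0,0],
])

```text
time_s: 9.97
ee_pos: [0.6089, -0.0463, 0.0418]
eef_rot: [-0.699, 0.699, 0.11, -0.106]
wrist_force: [8.7, 6.5, 2.4]
grip_width: 0.595
```

Run:
```python
from pl import *
plan([606.7,-46.7,40],17.65); o=pose()[0];print(o["grip_width"],o["wrist_force"],o["ft_torque"])
```

```text
pos [608.9 -46.3  41.8] xyaw 17.58 ydir [ 6.1e-03  4.0e-04 -1.0e+00]
world d [-2.2 -0.4 -1.8] shift old frame [-2.2  1.8  0.3] | turn rv [ 0.0015 -0.0013  0.0059] | shift in new frame [-2.2  1.8  0.3]
0.5949240433680304 [8.68903482 6.51625119 2.40431569] [ 0.81836189 -1.55683349  0.04017894]
```

Request:
step_arm([
  [1,0,0.4,0,0,0],
  [1,0,0.4,0,0,0],
  [0,0,0,0,0,0],
  [0,0,0,0,0,0],
])

```text
time_s: 10.3
ee_pos: [0.6087, -0.0455, 0.0408]
eef_rot: [-0.699, 0.699, 0.109, -0.108]
wrist_force: [5.0, 2.0, -0.2]
grip_width: 0.598
```

```bash
cat > st.py <<'E'
from pl import *
import sys
plan([606.7,-46.7,16],17.65); o=pose()[0];R=pose()[2]
print("grip",round(o["grip_width"]*93,1),"F tool",(R.T@o["wrist_force"]).round(1),"M world",np.round(o["ft_torque"],2),"t",o["time_s"])
E
python3 st.py
```

```text
pos [608.7 -45.5  40.8] xyaw 17.6 ydir [ 1.5e-03 -1.0e-04 -1.0e+00]
world d [ -2.   -1.2 -24.8] shift old frame [-2.3 24.8 -0.6] | turn rv [ 0.0006 -0.0008  0.0014] | shift in new frame [-2.3 24.8 -0.6]
grip 55.6 F tool [5.3 0.2 0.4] M world [ 0.21 -0.89  0.22] t 10.3
```

Request:
step_arm([
  [1.2,0,0,0,0,0],
  [0,2,0,0,0,0],
  [0,2,0,0,0,0],
  [0,2,0,0,0,0],
  [0,0,0,0,0,0],
  [0,0,0,0,0,0],
])

```text
time_s: 10.8
ee_pos: [0.609, -0.0451, 0.0344]
eef_rot: [0.699, -0.699, -0.108, 0.108]
wrist_force: [1.5, 0.8, -0.9]
grip_width: 0.596
```

```bash
python3 st.py
```

```text
pos [609.  -45.1  34.4] xyaw 17.59 ydir [-6.e-04  0.e+00 -1.e+00]
world d [ -2.3  -1.6 -18.4] shift old frame [-2.6 18.4 -0.8] | turn rv [-0.0002 -0.0011 -0.0006] | shift in new frame [-2.7 18.4 -0.8]
grip 55.4 F tool [1.6 0.9 0.3] M world [-0.01 -0.17  0.14] t 10.8
```

Request:
step_arm([
  [0.4,3,0,0,0,0],
  [0,3,0,0,0,0],
  [0,3,0,0,0,0],
  [0,3,0,0,0,0],
  [0,3,0,0,0,0],
  [0,0,0,0,0,0],
])

```text
time_s: 11.3
ee_pos: [0.6091, -0.045, 0.0188]
eef_rot: [0.699, -0.699, -0.108, 0.109]
wrist_force: [-0.1, -0.6, -1.6]
grip_width: 0.596
```

```bash
python3 st.py
```

```text
pos [609.1 -45.   18.8] xyaw 17.59 ydir [-1.2e-03  2.0e-04 -1.0e+00]
world d [-2.4 -1.7 -2.8] shift old frame [-2.8  2.8 -0.9] | turn rv [-0.0005 -0.0011 -0.0011] | shift in new frame [-2.9  2.8 -0.9]
grip 55.5 F tool [-0.3  1.6 -0.6] M world [-0.1   0.01 -0.01] t 11.3
```

Request:
step_arm([
  [0,1.2,0,0,0,0],
  [0,1.2,0,0,0,0],
  [0,0.8,0,0,0,0],
  [0,0,0,0,0,0],
  [0,0,0,0,0,0],
])

```text
time_s: 11.72
ee_pos: [0.6097, -0.045, 0.0165]
eef_rot: [-0.699, 0.699, 0.108, -0.108]
wrist_force: [-0.7, 0.2, -1.2]
grip_width: 0.599
```

```bash
python3 st.py
```

```text
pos [609.7 -45.   16.5] xyaw 17.59 ydir [ 2.e-04 -0.e+00 -1.e+00]
world d [-3.  -1.7 -0.5] shift old frame [-3.3  0.5 -0.7] | turn rv [ 0.0001 -0.001   0.0002] | shift in new frame [-3.3  0.5 -0.7]
grip 55.7 F tool [-0.6  1.2  0.4] M world [-0.01  0.09  0.03] t 11.7167
```

Request:
step_arm([
  [0,1,0,0,0,0],
  [0,1,0,0,0,0],
  [0,0,0,0,0,0],
  [0,0,0,0,0,0],
])

```text
time_s: 12.05
ee_pos: [0.6097, -0.045, 0.0155]
eef_rot: [-0.699, 0.699, 0.108, -0.108]
wrist_force: [-5.5, -0.8, 11.1]
grip_width: 0.599
```

```bash
python3 st.py
```

```text
pos [609.7 -45.   15.5] xyaw 17.6 ydir [ 2.e-04 -1.e-04 -1.e+00]
world d [-3.  -1.7  0.5] shift old frame [-3.4 -0.5 -0.7] | turn rv [ 0.0002 -0.0009  0.0002] | shift in new frame [-3.4 -0.5 -0.7]
grip 55.7 F tool [ -5.5 -11.1   0.9] M world [-0.    1.    0.04] t 12.05
```

Seated with 11 N of contact and the expected height. I'll release and rise.

Request:
step_arm([
  [0,-0.8,0,0,0,0],
  [0,0,0,0,0,0],
  [0,0,0,0,0,0],
  [0,0,0,0,0,0],
], gripper=80)

```text
time_s: 12.38
ee_pos: [0.6096, -0.045, 0.0151]
eef_rot: [-0.699, 0.699, 0.108, -0.108]
wrist_force: [0.4, -0.1, -0.2]
grip_width: 0.829
```

Request:
step_arm([
  [0,-8,0,0,0,0],
  [0,-15,0,0,0,0],
  [0,-25,0,0,0,0],
  [0,-30,0,0,0,0],
  [0,-35,0,0,0,0],
  [0,-35,0,0,0,0],
  [0,-25,0,0,0,0],
  [0,0,-20,0,0.08,0],
  [0,0,0,0,0.1,0],
  [0,0,0,0,0,0],
])

```text
time_s: 13.22
ee_pos: [0.6158, -0.0646, 0.1892]
eef_rot: [-0.706, 0.706, 0.043, -0.043]
wrist_force: [-0.2, -0.8, 0.1]
grip_width: 0.862
```

```bash
python3 snap.py 5 side
python3 - <<'E'
from ov import *
from pl import *
plan([513.5,-277,120],-102.2); plan([513.5,-277,120],77.8); print(pose()[0]["joint_positions"])
yaw=np.radians(17.65)
overlay(load("side5.npz"),[("block",(.6095,-.045,yaw),0),("shim",(.6095,-.045,yaw),.03)],(200,135,290,205),8,"pics/ov5.png")
E
```

```text
pos [615.5 -64.2 188.6] xyaw 7.34 ydir [ 2.e-04  0.e+00 -1.e+00]
world d [-102.  -212.8  -68.6] shift old frame [-128.4   68.6 -198. ] | turn rv [-2.0000e-04  1.9118e+00  1.0000e-04] | shift in new frame [229.6  68.6 -54.8]
pos [615.5 -64.2 188.6] xyaw 7.34 ydir [ 2.e-04  0.e+00 -1.e+00]
world d [-102.  -212.8  -68.6] shift old frame [-128.4   68.6 -198. ] | turn rv [ 1.0000e-04 -1.2298e+00  2.0000e-04] | shift in new frame [-229.6   68.6   54.8]
[-1.79144450e-01  5.05069799e-01  1.49433751e+00  9.05938022e-05
  1.14199428e+00 -3.07221105e-01]
```

View pics/ov5.png

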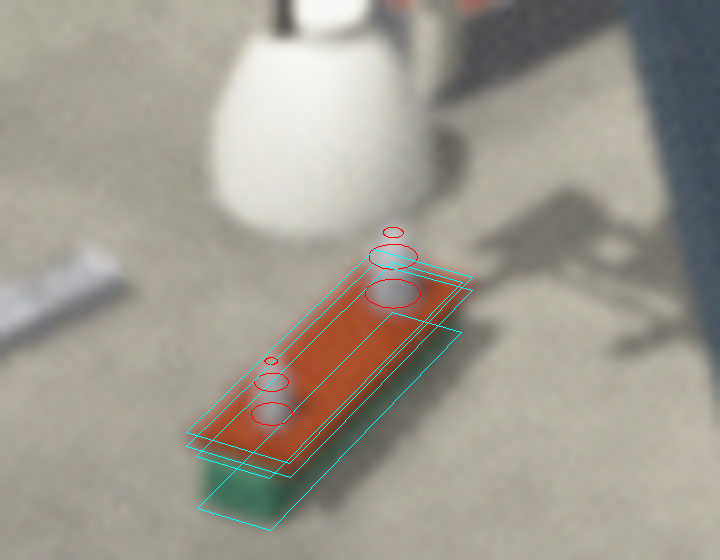

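The shim lies flat over both studs: the green block shows only beneath it, and the studs come through both holes at (392,290) and (272,412) in the crop. Now for the clip.

Request:
step_arm([
  [0,0,0,0,0.08,0],
  [0,0,0,0,0.12,0],
  [0,0,0,0,0.12,0],
  [0,0,0,0,0.12,0],
  [0,0,0,0,0.12,0],
  [0,0,0,0,0.12,0],
  [0,0,0,0,0.12,0],
  [0,0,0,0,0.12,0],
  [0,0,0,0,0.12,0],
  [0,0,0,0,0.12,0],
], gripper=48)

```text
time_s: 14.1
ee_pos: [0.6153, -0.0636, 0.188]
eef_rot: [-0.615, 0.615, -0.35, 0.349]
wrist_force: [-0.1, -0.1, 0.0]
grip_width: 0.517
```

Request:
step_arm([
  [0,0,0,0,0.12,0],
  [0,0,0,0,0.12,0],
  [0,0,0,0,0.12,0],
  [0,0,0,0,0.12,0],
  [0,0,0,0,0.12,0],
  [0,0,0,0,0.09,0],
  [0,0,0,0,0.06,0],
  [30,0,-7,0,0,0],
  [35,0,-8,0,0,0],
  [35,0,-8,0,0,0],
])

```text
time_s: 14.93
ee_pos: [0.5713, -0.157, 0.188]
eef_rot: [0.446, -0.446, 0.549, -0.549]
wrist_force: [-0.1, -0.7, -0.2]
grip_width: 0.518
```

Request:
step_arm([
  [35,0,-8,0,0,0],
  [35,0,-8,0,0,0],
  [30,15,-7,0,0,0],
  [20,20,-6,0,0,0],
  [8,20,-3,0,0,0],
  [0,10,0,0,0,0],
  [0,0,0,0,0,0],
  [0,0,0,0,0,0],
])

```text
time_s: 15.6
ee_pos: [0.5143, -0.2746, 0.1234]
eef_rot: [0.445, -0.445, 0.55, -0.549]
wrist_force: [0.0, -1.2, -0.3]
grip_width: 0.516
```

```bash
python3 snap.py 6 top side
python3 - <<'E'
from pl import *
plan([515.5,-276.8,60],-102.0)
E
```

```text
pos [ 514.8 -274.8  124.4] xyaw -102.04 ydir [ 1.3e-03 -7.0e-04 -1.0e+00]
world d [  0.7  -2.  -64.4] shift old frame [ 1.8 64.4  1. ] | turn rv [-0.0014 -0.0007  0.0005] | shift in new frame [ 1.8 64.4  1.1]
```

View pics/side6.png

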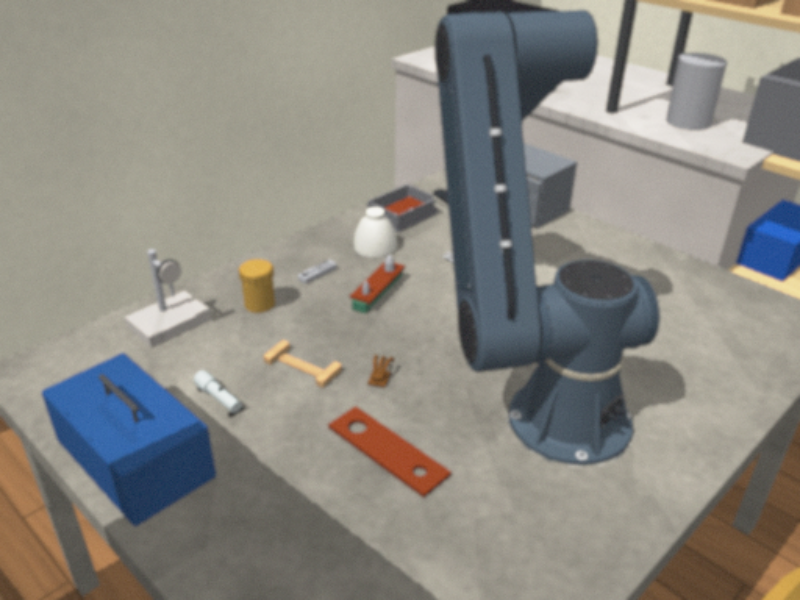

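View pics/top6.png

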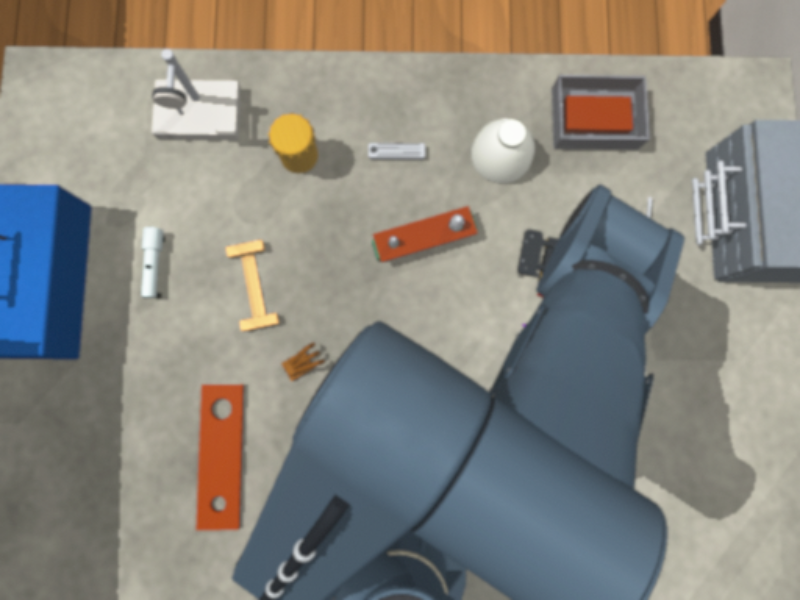

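Request:
step_arm([
  [1.8,20,1,0,0,0],
  [0,25,0,0,0,0],
  [0,25,0,0,0,0],
  [0,20,0,0,0,0],
  [0,15,0,0,0,0],
  [0,10,0,0,0,0],
  [0,5,0,0,0,0],
  [0,0,0,0,0,0],
  [0,0,0,0,0,0],
])

```text
time_s: 16.45
ee_pos: [0.5151, -0.2775, 0.0041]
eef_rot: [-0.445, 0.444, -0.55, 0.55]
wrist_force: [-0.3, 0.3, 0.5]
grip_width: 0.518
```

Run:
```python
from pl import *
plan([515.5,-276.8,3],-102.0); print(pose()[0]["wrist_force"])
from fit import *
p=load("top6.npz"); I=p["image"].astype(float); s=I.sum(-1)+20
ra=np.clip((I[...,0]-I[...,1])/s/.31,0,1).astype(np.float32); ra=cv2.morphologyEx(ra,cv2.MORPH_CLOSE,cv2.getStructuringElement(cv2.MORPH_ELLIPSE,(15,15)))
a,e=fitbox(p,ra,(230,125,315,175),[.607,-.046,np.radians(17.7)],.19,.056,.030,.038); print(a[:2]*1000,np.degrees(a[2]),e)
```

```text
pos [ 515.1 -277.5    4.1] xyaw -102.13 ydir [ 1.1e-03 -7.0e-04 -1.0e+00]
world d [ 0.4  0.7 -1.1] shift old frame [-0.8  1.1  0.2] | turn rv [-0.0012 -0.0023  0.0004] | shift in new frame [-0.8  1.1  0.2]
[-0.33687998  0.30217574  0.47725428]
[608.06001193 -46.84782494] 17.728844995154574 12.255746998683108
```

Request:
step_arm([
  [-1,0.6,0,0,0,0],
  [0,0,0,0,0,0],
  [0,0,0,0,0,0],
  [0,0,0,0,0,0],
  [0,0,0,0,0,0],
  [0,0,0,0,0,0],
  [0,0,0,0,0,0],
  [0,0,0,0,0,0],
], gripper=12, grip_force=45)

```text
time_s: 17.12
ee_pos: [0.5149, -0.2767, 0.0031]
eef_rot: [-0.444, 0.444, -0.55, 0.55]
wrist_force: [-0.3, -0.3, 6.1]
grip_width: 0.252
```

```bash
python3 st.py
```

```text
pos [ 514.9 -276.7    3.1] xyaw -102.16 ydir [ 7.e-04 -6.e-04 -1.e+00]
world d [ 91.8 230.   12.9] shift old frame [-244.2  -12.9   41.3] | turn rv [-0.0000e+00 -2.0911e+00  1.1000e-03] | shift in new frame [157.2 -12.9 191.3]
grip 23.4 F tool [ 0.3 -6.1 -0.2] M world [-0.15  0.34  0.06] t 17.1167
```

Request:
step_arm([
  [0,-4,0,0,0,0],
  [0,-8,0,0,0,0],
  [0,-15,0,0,0,0],
  [0,-25,0,0,0,0],
  [0,-25,0,0,0,0],
  [0,-20,0,0,0,0],
  [0,-10,0,0,0,0],
  [0,-3,0,0,0,0],
  [0,0,0,0,0,0],
  [0,0,0,0,0,0],
])

```text
time_s: 17.95
ee_pos: [0.5141, -0.276, 0.1116]
eef_rot: [0.444, -0.444, 0.551, -0.55]
wrist_force: [0.8, 0.0, -1.0]
grip_width: 0.255
```

```bash
python3 st.py;  python3 snap.py 7 top
python3 - <<'E'
from pl import *
plan([490.4,-142.4,113],-72.35)
E
```

```text
pos [ 514.1 -276.   111.6] xyaw -102.16 ydir [-1.4e-03  9.0e-04 -1.0e+00]
world d [ 92.6 229.3 -95.6] shift old frame [-243.6   95.6   42.3] | turn rv [ 3.0000e-04 -2.0911e+00 -2.0000e-03] | shift in new frame [157.7  95.6 190.5]
grip 23.7 F tool [-0.2  1.   0.8] M world [0.04 0.16 0.04] t 17.95
pos [ 514.  -276.   111.3] xyaw -102.16 ydir [-0.0018  0.0012 -1.    ]
world d [-23.6 133.6   1.7] shift old frame [-125.6   -1.5  -51.3] | turn rv [ 0.0018 -0.5203 -0.0013] | shift in new frame [-134.5   -1.7   18. ]
```

View pics/top7.png

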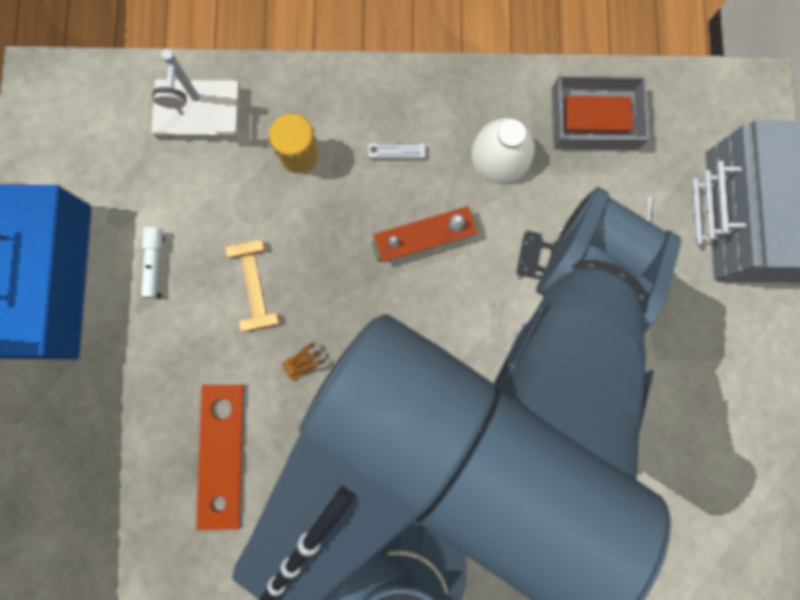

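Request:
step_arm([
  [0,0,0,0,-0.08,0],
  [0,0,0,0,-0.1,0],
  [0,0,0,0,-0.12,0],
  [0,0,0,0,-0.12,0],
  [0,0,0,0,-0.1,0],
  [-20,0,3,0,0,0],
  [-30,0,4,0,0,0],
  [-34,0,5,0,0,0],
  [-30,-2,4,0,0,0],
  [-20,0,2,0,0,0],
])

```text
time_s: 18.83
ee_pos: [0.49, -0.1408, 0.1136]
eef_rot: [-0.571, 0.571, -0.418, 0.416]
wrist_force: [-0.0, 0.5, -1.8]
grip_width: 0.253
```

Request:
step_arm([
  [0,0,0,0,0,0],
  [0,0,0,0,0,0],
  [0,0,0,0,0,0],
])

```text
time_s: 19.08
ee_pos: [0.4913, -0.1438, 0.1141]
eef_rot: [-0.571, 0.571, -0.418, 0.417]
wrist_force: [-0.4, -0.5, -2.5]
grip_width: 0.256
```

```bash
python3 st.py;  python3 snap.py 8 top side
python3 - <<'E'
from pl import *
plan([490.4,-142.4,113],-72.35)
E
```

```text
pos [ 491.3 -143.8  114.1] xyaw -72.36 ydir [-5.e-04  0.e+00 -1.e+00]
world d [115.4  97.1 -98.1] shift old frame [-57.5  98.1 139.4] | turn rv [ 2.000e-04 -1.571e+00 -5.000e-04] | shift in new frame [139.4  98.1  57.5]
grip 23.8 F tool [ 0.3  2.5 -0.6] M world [-0.1   0.15  0.02] t 19.0833
pos [ 491.3 -144.1  114.3] xyaw -72.42 ydir [-3.e-04  0.e+00 -1.e+00]
world d [-0.9  1.7 -1.3] shift old frame [-1.9  1.3 -0.4] | turn rv [ 0.0002 -0.0012 -0.0001] | shift in new frame [-1.9  1.3 -0.4]
```

View pics/top8.png

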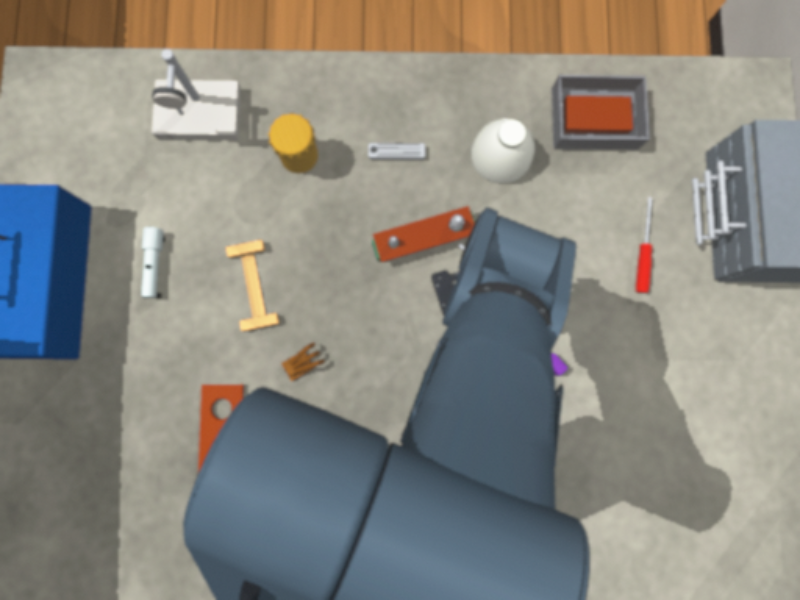

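View pics/side8.png

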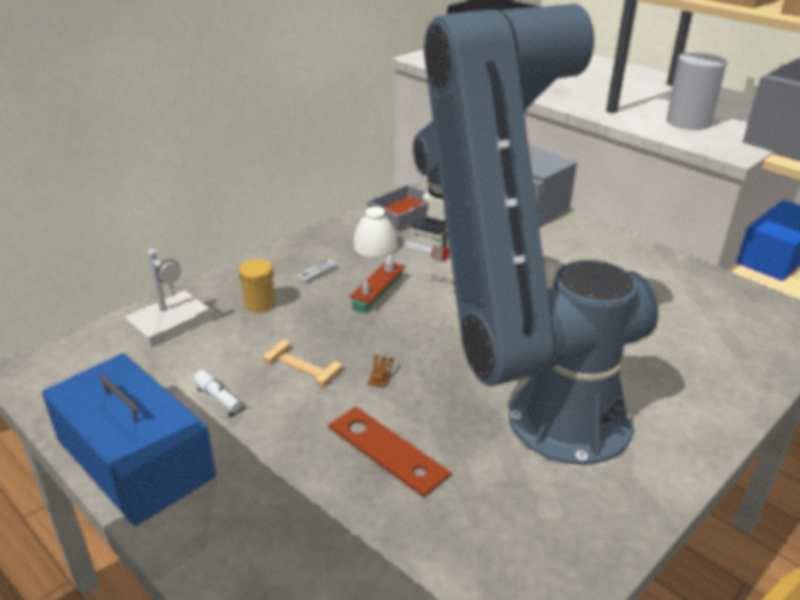

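```bash
cat > ovc.py <<'E'
from ov import *
from pl import pose
def run(shot,cam,box,f,name,clipoff=(0,0),bc=(.6089,-.0450)):
    p=load(f"{cam}{shot}.npz"); P=pose()[1]/1000; R=pose()[2]
    overlay(p,[("block",(*bc,np.radians(17.6)),0)],box,f,name)
    im=cv2.imread(name); u0,v0=box[:2]
    T=lambda X:np.round((proj(p,X)-[u0,v0]+.5)*f).astype(int)
    cx,cy=R[:,2],-R[:,0]; up=np.array([0,0,1.])
    O=P+cx*clipoff[0]-up*.003+up*clipoff[1]
    W=lambda x,y,z:O+cx*x+cy*y+up*z
    cv2.polylines(im,[T(np.array([W(.02,-.005,.015),W(.0955,-.005,.015)]))],False,(0,0,255),1)
    for z in(0,.03): cv2.polylines(im,[T(np.array([W(a,b,z) for a,b in((.02,.012),(.02,-.012),(-.02,-.012),(-.02,.012))]))],True,(255,0,255),1)
    cv2.imwrite(name,im)
E
python3 -c "
from ovc import *
run(8,'side',(215,140,295,205),9,'pics/ov8.png')"
```

```text
(no output)
```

View pics/ov8.png

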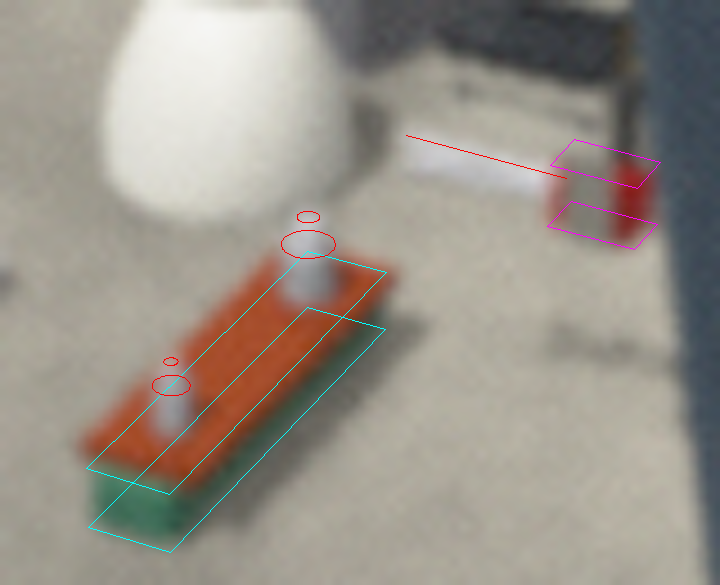

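Request:
step_arm([
  [-1,8,0,0,0,0],
  [-0.7,15,0,0,0,0],
  [0,18,0,0,0,0],
  [0,18,0,0,0,0],
  [0,12,0,0,0,0],
  [0,5,0,0,0,0],
  [0,2.5,0,0,0,0],
  [0,0,0,0,0,0],
  [0,0,0,0,0,0],
  [0,0,0,0,0,0],
])

```text
time_s: 20.02
ee_pos: [0.4911, -0.1418, 0.0368]
eef_rot: [0.571, -0.571, 0.417, -0.418]
wrist_force: [-0.6, 1.1, -1.4]
grip_width: 0.253
```

```bash
python3 snap.py 9 top side; python3 -c "
from pl import *
plan([490.4,-142.4,35.6],-72.4)
from ovc import *
run(9,'side',(215,140,295,205),9,'pics/ov9.png')
run(9,'top',(270,120,320,170),12,'pics/ov9t.png')"
```

```text
pos [ 491.  -141.8   36.7] xyaw -72.37 ydir [ 1.e-03 -4.e-04 -1.e+00]
world d [-0.6 -0.6 -1.1] shift old frame [ 0.4  1.1 -0.8] | turn rv [-0.0009  0.0006  0.0007] | shift in new frame [ 0.4  1.1 -0.8]
```

View pics/ov9.png

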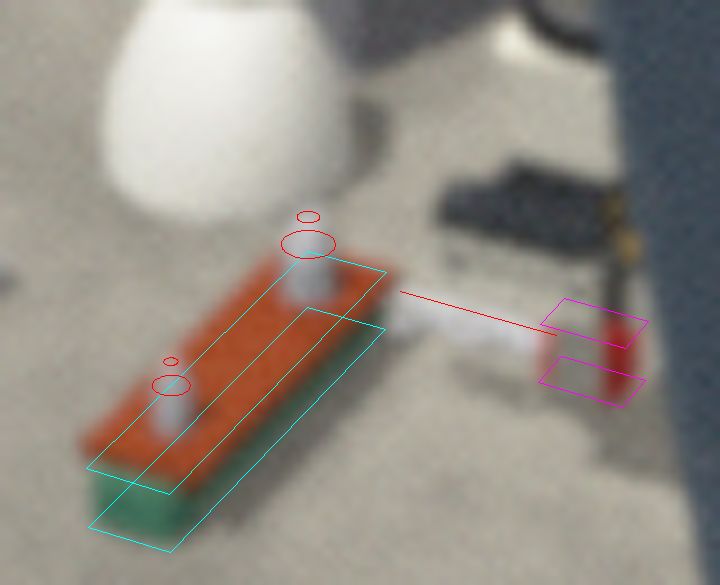

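View pics/ov9t.png

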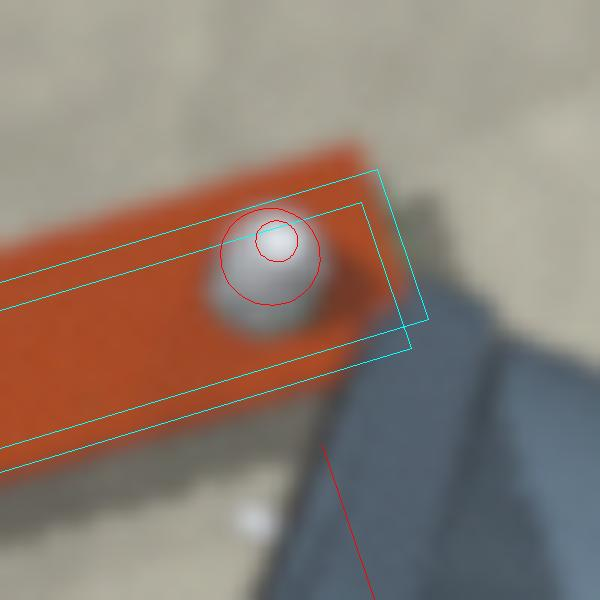

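```bash
cat > ovd.py <<'E'
from ovc import *
p0=load("top0.npz"); L=p0["image"].astype(float).mean(-1)
uv=[]
for v in range(154,175):
    seg=L[v,346:353]; w=np.clip(seg-150,0,None)**2
    if w.sum()>0: uv.append([346+(w*np.arange(7)).sum()/w.sum(),v])
X=onz(p0,uv,.015)[:,:2]; o=np.array([.5137,-.2778]); a=np.radians(-12); R2=np.array([[np.cos(a),-np.sin(a)],[np.sin(a),np.cos(a)]])
S=(X-o)@R2
print((S*1000).round(1).tolist())
def draw(shot,cam,box,f,name,sh=(0,0)):
    run(shot,cam,box,f,name); im=cv2.imread(name); p=load(f"{cam}{shot}.npz"); P=pose()[1]/1000;R=pose()[2]
    cx,cy=R[:,2],-R[:,0]; O=P-np.array([0,0,.003])
    pts=np.array([O+cx*x+cy*y+[0,0,.015] for x,y in S])
    cv2.polylines(im,[np.round((proj(p,pts)-box[:2]+.5)*f).astype(int)],False,(0,255,0),1); cv2.imwrite(name,im)
draw(9,'side',(250,155,295,200),16,'pics/ov9s.png'); draw(9,'top',(270,120,320,170),12,'pics/ov9t.png')
E
python3 ovd.py
```

```text
[[86.3, 14.3], [83.2, 13.9], [80.3, 12.8], [77.6, 11.0], [74.8, 9.4], [72.0, 7.9], [69.0, 7.3], [65.7, 8.2], [62.1, 10.1], [58.9, 10.7], [55.7, 11.0], [52.6, 10.6], [49.7, 9.8], [46.7, 9.3], [43.9, 8.2], [41.1, 6.7], [38.2, 5.8], [35.2, 5.4], [32.2, 4.9], [29.4, 3.5], [26.9, 0.7]]
```

View pics/ov9s.png

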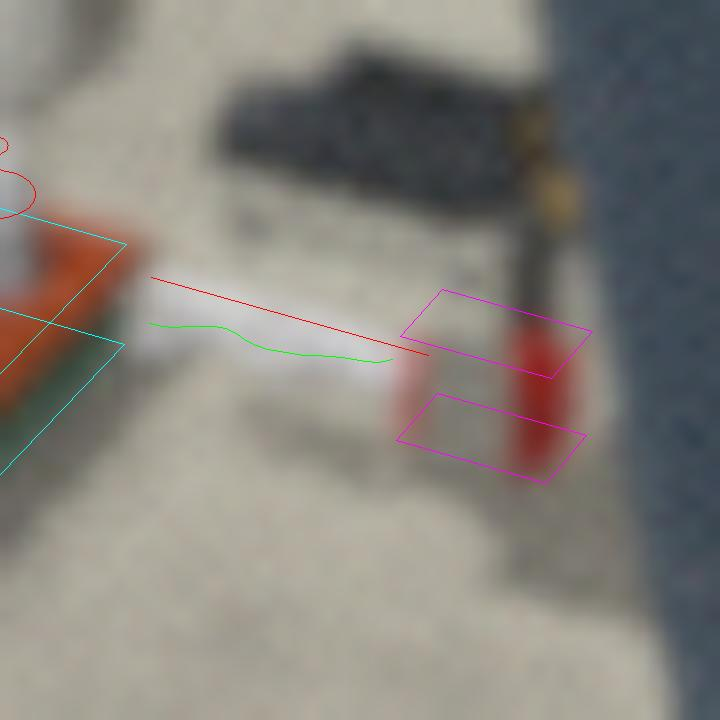

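View pics/ov9t.png

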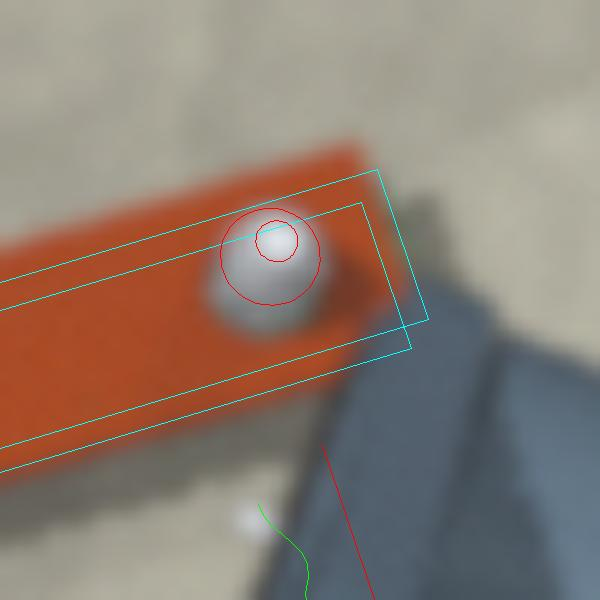

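Request:
step_arm([
  [0.4,1,0,0,0,0],
  [0,0,6,0,0,0],
  [0,0,8,0,0,0],
  [0,0,8,0,0,0],
  [0,0,4,0,0,0],
  [0,0,0,0,0,0],
  [0,0,0,0,0,0],
])

```text
time_s: 20.7
ee_pos: [0.5157, -0.1339, 0.035]
eef_rot: [-0.571, 0.571, -0.417, 0.417]
wrist_force: [0.3, 0.1, -1.2]
grip_width: 0.255
```

```bash
cat > sc.py <<'E'
from pl import *
plan([572.8,-116.2,35.6],-72.4); o=pose()[0];R=pose()[2]
print("grip",round(o["grip_width"]*93,1),"F tool",(R.T@o["wrist_force"]).round(1),"M tool",(R.T@o["ft_torque"]).round(2),"t",o["time_s"])
E
python3 sc.py
```

```text
pos [ 515.7 -133.9   35. ] xyaw -72.33 ydir [-2.e-04  1.e-04 -1.e+00]
world d [57.1 17.7  0.6] shift old frame [ 0.5 -0.6 59.7] | turn rv [ 0.0002  0.0012 -0.0001] | shift in new frame [ 0.4 -0.6 59.7]
grip 23.7 F tool [0.  1.2 0.3] M tool [-0.13  0.    0.03] t 20.7
```

```bash
python3 snap.py 10 top side; python3 -c "
from ovd import *
draw(10,'side',(240,150,285,195),16,'pics/ov10s.png'); draw(10,'top',(270,120,320,170),12,'pics/ov10t.png')"
```

```text
[[86.3, 14.3], [83.2, 13.9], [80.3, 12.8], [77.6, 11.0], [74.8, 9.4], [72.0, 7.9], [69.0, 7.3], [65.7, 8.2], [62.1, 10.1], [58.9, 10.7], [55.7, 11.0], [52.6, 10.6], [49.7, 9.8], [46.7, 9.3], [43.9, 8.2], [41.1, 6.7], [38.2, 5.8], [35.2, 5.4], [32.2, 4.9], [29.4, 3.5], [26.9, 0.7]]
```

View pics/ov10s.png

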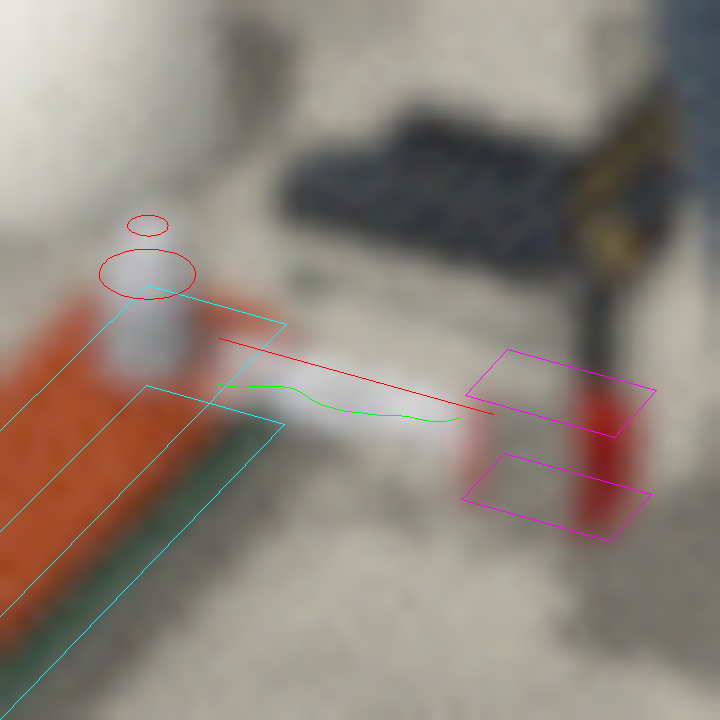

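View pics/ov10t.png

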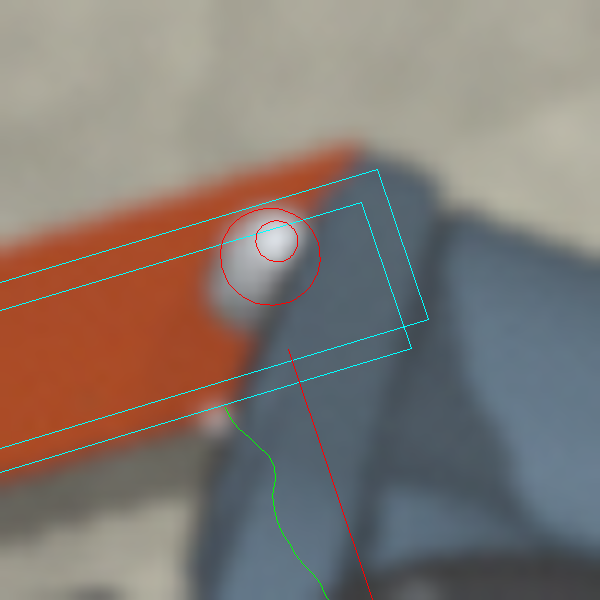

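Request:
step_arm([
  [0.3,0,3,0,0,0],
  [0,-0.5,3,0,0,0],
  [0,0,2,0,0,0],
  [0,0,2,0,0,0],
  [0,0,2,0,0,0],
  [0,0,1,0,0,0],
  [0,0,0,0,0,0],
])

```text
time_s: 21.38
ee_pos: [0.5285, -0.1306, 0.0357]
eef_rot: [0.571, -0.571, 0.417, -0.418]
wrist_force: [1.3, -1.5, -0.7]
grip_width: 0.255
```

```bash
python3 sc.py
```

```text
pos [ 528.5 -130.6   35.7] xyaw -72.37 ydir [ 8.e-04 -3.e-04 -1.e+00]
world d [44.3 14.4 -0.1] shift old frame [-0.3  0.2 46.5] | turn rv [-0.0006  0.0005  0.0005] | shift in new frame [-0.3  0.1 46.5]
grip 23.8 F tool [1.8 0.7 0.8] M tool [-0.18  0.18 -0.31] t 21.3833
```

Request:
step_arm([
  [0.5,0,1.5,0,0,0],
  [0,0,2,0,0,0],
  [0,0,2,0,0,0],
  [0,0,2,0,0,0],
  [0,0,1.5,0,0,0],
  [0,0,0,0,0,0],
  [0,0,0,0,0,0],
])

```text
time_s: 21.97
ee_pos: [0.5373, -0.1282, 0.0357]
eef_rot: [0.571, -0.571, 0.417, -0.418]
wrist_force: [2.0, -3.3, -2.6]
grip_width: 0.253
```

```bash
python3 sc.py
```

```text
pos [ 537.3 -128.2   35.7] xyaw -72.37 ydir [ 1.e-03 -2.e-04 -1.e+00]
world d [35.5 12.  -0.1] shift old frame [-0.7  0.1 37.5] | turn rv [-0.0009  0.0006  0.0005] | shift in new frame [-0.7  0.1 37.5]
grip 23.6 F tool [3.7 2.6 0.9] M tool [-0.02  0.25 -0.58] t 21.9667
```

Request:
step_arm([
  [1.2,0.4,0,0,0,0],
  [0,0,1.5,0,0,0],
  [0,0,2,0,0,0],
  [0,0,1.5,0,0,0],
  [0,0,0,0,0,0],
  [0,0,0,0,0,0],
])

```text
time_s: 22.47
ee_pos: [0.5419, -0.1277, 0.0352]
eef_rot: [-0.571, 0.571, -0.417, 0.417]
wrist_force: [0.4, -0.0, -1.0]
grip_width: 0.255
```

```bash
python3 sc.py
```

```text
pos [ 541.9 -127.7   35.2] xyaw -72.35 ydir [-2.e-04  1.e-04 -1.e+00]
world d [30.9 11.5  0.4] shift old frame [-1.6 -0.4 32.9] | turn rv [ 0.0001  0.0009 -0.0001] | shift in new frame [-1.6 -0.4 32.9]
grip 23.7 F tool [0.1 1.  0.4] M tool [-0.21  0.03 -0.01] t 22.4667
```

Free running again. I'll keep pushing.

Request:
step_arm([
  [0.4,0,2,0,0,0],
  [0,0,2.5,0,0,0],
  [0,0,2.5,0,0,0],
  [0,0,2.5,0,0,0],
  [0,0,2,0,0,0],
  [0,0,0,0,0,0],
])

```text
time_s: 22.97
ee_pos: [0.5533, -0.1246, 0.0352]
eef_rot: [0.571, -0.571, 0.417, -0.417]
wrist_force: [-1.4, -0.8, -2.2]
grip_width: 0.257
```

```bash
python3 sc.py
```

```text
pos [ 553.3 -124.6   35.2] xyaw -72.35 ydir [-0.  0. -1.]
world d [19.5  8.4  0.4] shift old frame [-2.1 -0.4 21.1] | turn rv [ 0.      0.0009 -0.    ] | shift in new frame [-2.1 -0.4 21.1]
grip 23.9 F tool [ 0.3  2.2 -1.5] M tool [-0.15 -0.03  0.09] t 22.9667
```

Request:
step_arm([
  [0,0,2,0,0,0],
  [0,0,2,0,0,0],
  [0,0,2,0,0,0],
  [0,0,2,0,0,0],
  [0,0,2,0,0,0],
  [0,0,0,0,0,0],
])

```text
time_s: 23.47
ee_pos: [0.5631, -0.1215, 0.0353]
eef_rot: [0.571, -0.571, 0.417, -0.418]
wrist_force: [0.7, 2.2, -2.6]
grip_width: 0.255
```

```bash
python3 sc.py
```

```text
pos [ 563.1 -121.5   35.3] xyaw -72.36 ydir [ 7.e-04 -0.e+00 -1.e+00]
world d [9.7 5.3 0.3] shift old frame [-2.2 -0.3 10.9] | turn rv [-0.0006  0.0007  0.0002] | shift in new frame [-2.2 -0.3 10.9]
grip 23.7 F tool [-1.9  2.6  1.3] M tool [ 0.02 -0.07  0.3 ] t 23.4667
```

Request:
step_arm([
  [-0.3,0,2,0,0,0],
  [0,0,2,0,0,0],
  [0,0,2,0,0,0],
  [0,0,2,0,0,0],
  [0,0,0,0,0,0],
  [0,0,0,0,0,0],
])

```text
time_s: 23.97
ee_pos: [0.5703, -0.1191, 0.0353]
eef_rot: [0.571, -0.571, 0.417, -0.418]
wrist_force: [-0.2, -0.1, -1.3]
grip_width: 0.257
```

```bash
python3 sc.py; python3 snap.py 11 top side; python3 -c "
from ovd import *
crop(load('side11.npz'),230,145,290,205,13,'pics/c11.png')"
```

```text
pos [ 570.3 -119.1   35.3] xyaw -72.36 ydir [ 3.e-04 -2.e-04 -1.e+00]
world d [2.5 2.9 0.3] shift old frame [-2.  -0.3  3.3] | turn rv [-0.0002  0.0006  0.0002] | shift in new frame [-2.  -0.3  3.3]
grip 23.9 F tool [ 0.1  1.3 -0.2] M tool [-0.15  0.02 -0.01] t 23.9667
[[86.3, 14.3], [83.2, 13.9], [80.3, 12.8], [77.6, 11.0], [74.8, 9.4], [72.0, 7.9], [69.0, 7.3], [65.7, 8.2], [62.1, 10.1], [58.9, 10.7], [55.7, 11.0], [52.6, 10.6], [49.7, 9.8], [46.7, 9.3], [43.9, 8.2], [41.1, 6.7], [38.2, 5.8], [35.2, 5.4], [32.2, 4.9], [29.4, 3.5], [26.9, 0.7]]
```

View pics/c11.png

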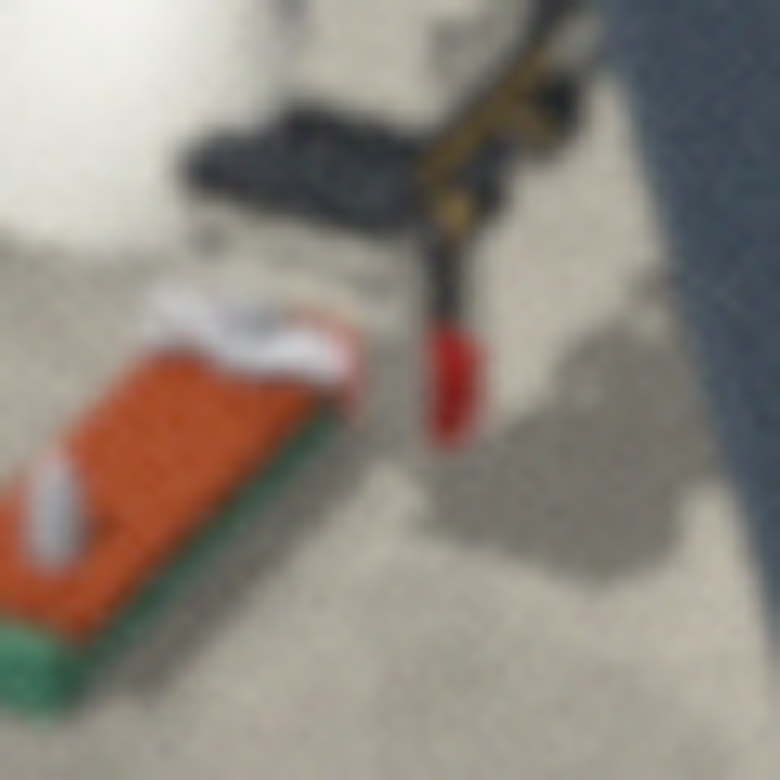

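The crop shows the sprung leg lying around the near side of the stud at about (235,325), and the forces have dropped to zero, so it has snapped past the throat. I'll probe forward a little to centre it.

Request:
step_arm([
  [0,0,1,0,0,0],
  [0,0,1,0,0,0],
  [0,0,0,0,0,0],
  [0,0,0,0,0,0],
])

```text
time_s: 24.4
ee_pos: [0.572, -0.1184, 0.0352]
eef_rot: [-0.571, 0.571, -0.417, 0.417]
wrist_force: [-1.2, 0.1, -1.3]
grip_width: 0.254
```

```bash
python3 sc.py
```

```text
pos [ 572.  -118.4   35.2] xyaw -72.36 ydir [ 0. -0. -1.]
world d [0.8 2.2 0.4] shift old frame [-1.8 -0.4  1.4] | turn rv [-0.      0.0007  0.    ] | shift in new frame [-1.8 -0.4  1.4]
grip 23.6 F tool [-0.4  1.3 -1.1] M tool [-0.12 -0.01 -0.  ] t 24.4
```

Request:
step_arm([
  [0,0,1,0,0,0],
  [0,0,0,0,0,0],
  [0,0,0,0,0,0],
])

```text
time_s: 24.65
ee_pos: [0.573, -0.1181, 0.0352]
eef_rot: [0.571, -0.571, 0.417, -0.417]
wrist_force: [-0.1, -0.1, -0.9]
grip_width: 0.254
```

```bash
python3 sc.py
```

```text
pos [ 573.  -118.1   35.2] xyaw -72.36 ydir [ 0.  0. -1.]
world d [-0.2  1.9  0.4] shift old frame [-1.8 -0.4  0.4] | turn rv [-0.      0.0006 -0.    ] | shift in new frame [-1.8 -0.4  0.4]
grip 23.6 F tool [ 0.1  0.9 -0.1] M tool [-0.21 -0.06  0.04] t 24.65
```

Request:
step_arm([
  [0,0,1,0,0,0],
  [0,0,1,0,0,0],
  [0,0,0,0,0,0],
  [0,0,0,0,0,0],
])

```text
time_s: 24.98
ee_pos: [0.5749, -0.1175, 0.0352]
eef_rot: [0.571, -0.571, 0.417, -0.417]
wrist_force: [-0.6, 0.1, 0.0]
grip_width: 0.26
```

```bash
python3 sc.py
```

```text
pos [ 574.9 -117.5   35.2] xyaw -72.36 ydir [ 0.  0. -1.]
world d [-2.1  1.3  0.4] shift old frame [-1.8 -0.4 -1.6] | turn rv [-0.      0.0007 -0.    ] | shift in new frame [-1.8 -0.4 -1.6]
grip 24.2 F tool [-0.3 -0.  -0.5] M tool [-0.16 -0.03  0.04] t 24.9833
```

Request:
step_arm([
  [0,0,1,0,0,0],
  [0,0,1,0,0,0],
  [0,0,0,0,0,0],
  [0,0,0,0,0,0],
])

```text
time_s: 25.32
ee_pos: [0.5768, -0.1169, 0.0352]
eef_rot: [0.571, -0.571, 0.417, -0.417]
wrist_force: [0.2, -0.1, -0.9]
grip_width: 0.257
```

```bash
python3 sc.py
```

```text
pos [ 576.8 -116.9   35.2] xyaw -72.37 ydir [ 1.e-04 -0.e+00 -1.e+00]
world d [-4.   0.7  0.4] shift old frame [-1.9 -0.4 -3.6] | turn rv [-0.      0.0006  0.0001] | shift in new frame [-1.9 -0.4 -3.6]
grip 23.9 F tool [0.2 0.9 0.1] M tool [-0.14  0.01  0.02] t 25.3167
```

Request:
step_arm([
  [0,0,-1.5,0,0,0],
  [0,0,-1.8,0,0,0],
  [0,0,0,0,0,0],
  [0,0,0,0,0,0],
])

```text
time_s: 25.65
ee_pos: [0.5735, -0.1179, 0.0352]
eef_rot: [-0.571, 0.571, -0.417, 0.417]
wrist_force: [-0.1, -0.2, -1.3]
grip_width: 0.254
```

```bash
python3 sc.py
```

```text
pos [ 573.5 -117.9   35.2] xyaw -72.37 ydir [-1.e-04  0.e+00 -1.e+00]
world d [-0.7  1.7  0.4] shift old frame [-1.8 -0.4 -0.1] | turn rv [ 0.      0.0005 -0.    ] | shift in new frame [-1.8 -0.4 -0.1]
grip 23.6 F tool [ 0.1  1.3 -0.2] M tool [-0.1   0.03  0.02] t 25.65
```

Request:
step_arm([
  [0,0,0,0,0,0],
  [0,0,0,0,0,0],
  [0,0,0,0,0,0],
  [0,0,0,0,0,0],
], gripper=45)

```text
time_s: 25.98
ee_pos: [0.5737, -0.1179, 0.0353]
eef_rot: [0.571, -0.571, 0.417, -0.418]
wrist_force: [0.5, 0.9, 0.2]
grip_width: 0.47
```

Request:
step_arm([
  [0,-5,0,0,0,0],
  [0,-15,0,0,0,0],
  [0,-25,0,0,0,0],
  [0,-30,0,0,0,0],
  [0,-30,0,0,0,0],
  [0,-30,0,0,0,0],
  [0,0,-30,0,0,0],
  [0,0,-35,0,0,0],
  [0,0,-35,0,0,0],
  [0,0,-35,0,0,0],
])

```text
time_s: 26.82
ee_pos: [0.4435, -0.1588, 0.1706]
eef_rot: [0.571, -0.571, 0.417, -0.417]
wrist_force: [-1.0, -0.7, 0.2]
grip_width: 0.485
```

```bash
python3 sc.py; python3 snap.py 12 top side
```

```text
pos [ 443.5 -158.8  170.6] xyaw -72.33 ydir [ 5.e-04 -3.e-04 -1.e+00]
world d [ 129.3   42.6 -135. ] shift old frame [ -1.4 135.1 136.1] | turn rv [-0.0004  0.0012  0.0005] | shift in new frame [ -1.5 135.  136.2]
grip 45.1 F tool [ 0.4 -0.2 -1.2] M tool [-0.14  0.03 -0.04] t 26.8167
```

View pics/top12.png

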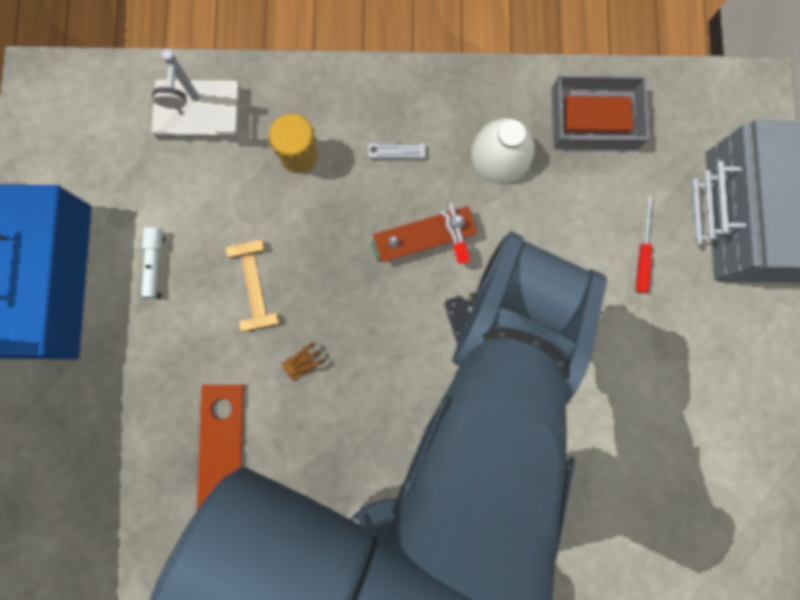

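View pics/side12.png

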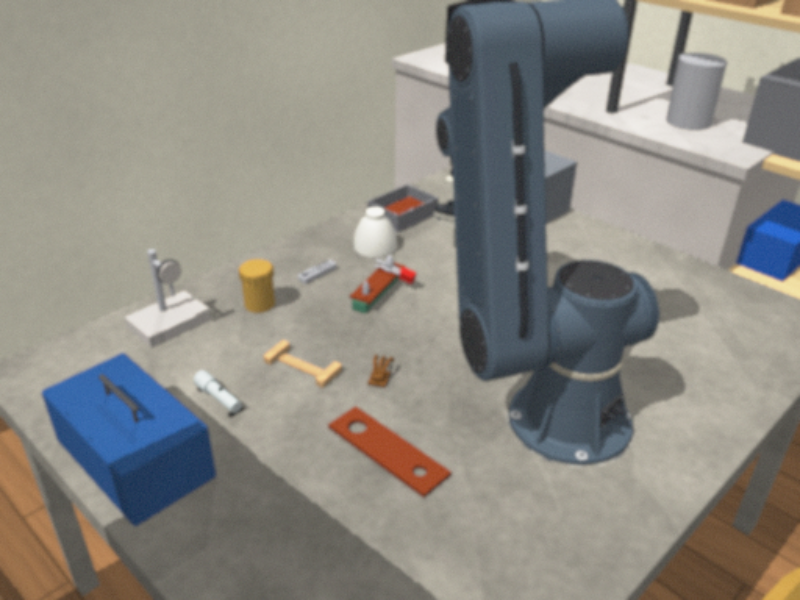

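```bash
python3 -c "
from ovd import *
crop(load('top12.npz'),275,120,315,175,13,'pics/c12t.png')
crop(load('side12.npz'),225,150,280,200,14,'pics/c12s.png')
p=load('top12.npz')
I=p['image'].astype(float); s=I.sum(-1)+20; m=(I[...,0]>185)&(I[...,1]<80); m[:, :285]=0;m[:,306:]=0;m[:150]=0;m[175:]=0
vs,us=np.nonzero(m); q=onz(p,np.stack([us,vs],-1),.05)*1000; print(len(us),us.mean(),vs.mean(),q.mean(0))
h=np.array([608.2-1.5+18.8,-44.9-1.8-59.1]); d=q.mean(0)[:2]-h; print('from axis along -x',d@[-.953,-.303],'y',d@[-.303,.953])
"
```

```text
[[86.3, 14.3], [83.2, 13.9], [80.3, 12.8], [77.6, 11.0], [74.8, 9.4], [72.0, 7.9], [69.0, 7.3], [65.7, 8.2], [62.1, 10.1], [58.9, 10.7], [55.7, 11.0], [52.6, 10.6], [49.7, 9.8], [46.7, 9.3], [43.9, 8.2], [41.1, 6.7], [38.2, 5.8], [35.2, 5.4], [32.2, 4.9], [29.4, 3.5], [26.9, 0.7]]
89 294.97752808988764 161.31460674157304 [ 569.36495543 -113.43071193   50.        ]
from axis along -x 55.808803191116645 y 9.736850039035753
```

View pics/c12t.png

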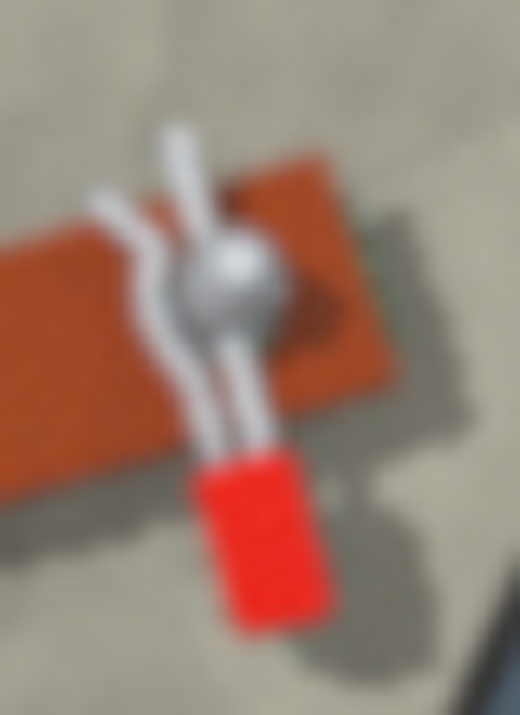

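View pics/c12s.png

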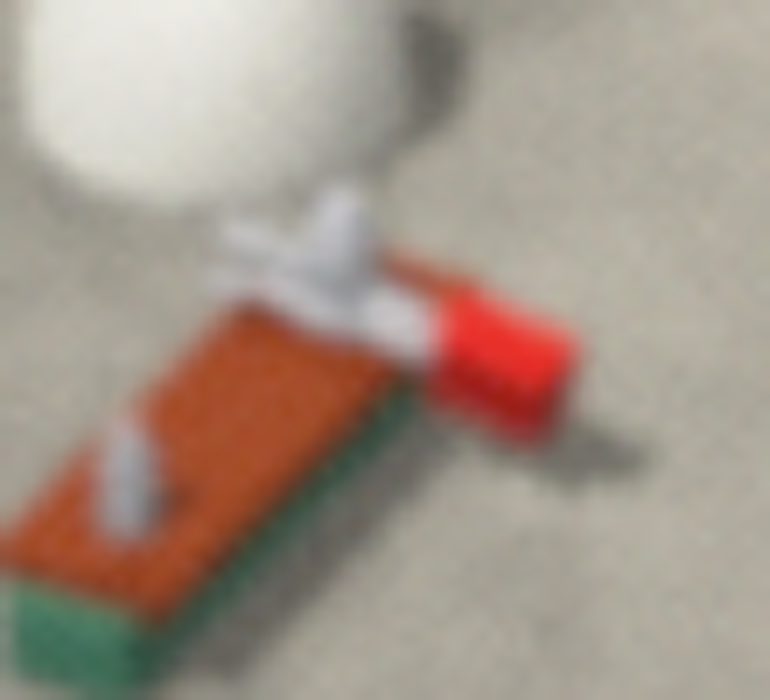

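The pictures agree. The straight leg goes in at (250,400) and comes out at (185,160) in the top crop, and the sprung leg's pocket is abreast of the stud. The grip is 55.8 mm from the stud axis, against 56 nominal. Handing in.

```bash
python3 -c "
from bench import env
print(env.job_done())"
```

```text
the job is handed in; nothing more can be done
None
```

The job is done and was handed in at about 27 s of robot time, against the 67 s limit; no verdict was reported.

**Shim:** I gripped the smaller red-brown plate across its width and lowered it onto the block with the large hole over the thick stud. On the way down, lateral forces of up to about 10 N showed the block some 3 mm off the camera estimate, so I moved the plate over and carried on. It seated with 11 N of contact at the expected height, and later pictures show it flat with both studs through.

**Clip:** I slid the red clip into the cross hole from the robot's side, with one small sideways correction. Its push force then reversed and fell to about zero, as it should once the throat has passed the stud. After release, the top view shows the straight leg out the far side and the sprung leg around the stud. The grip's centre is 55.8 mm from the stud axis (56 is home), and the clip sags slightly.

**Checks that disagreed:**
- **Camera against robot:** the cameras and the robot differed by about 2 mm, within the stated calibration, and I allowed for it.
- **Side-view fit:** one side-camera fit of the held shim suggested it had slipped about 7 mm. I put that down to its shaded edge, because the top view did not show it.
- **Forward stop:** pushing the clip on about 3.6 mm past home met no resistance, so I set its final depth by measured position.
- **Sideways position:** the grip sits about 10 mm to the side of the stud's axis in the top view, where about 5 mm is nominal. I did not follow this up, as the leg is plainly through the hole.

The pictures show the other things on the bench where they were, and the arm is clear of everything.

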